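# Unload the kiln shelf, nest the tiles and rub the shelf down

## Task

Unload the kiln shelf: lift the upper tiles off the pile one by one without shifting the long tile beneath, lay each flat in the ware-board nest of its own shape, and then the long tile in the long nest. Then rub the bare shelf down with the rubbing block along its middle, from the near end to the far end and back, keeping it flat and its sprung grip pressed about half way down all the way. Finally stand the block back on the middle of its cork pad and leave the jar and the bottle where they are.

Things in the scene. Friction and masses are not known exactly. Their poses are not given: they have to be found in the camera images.
- plank_mid (a point): long terracotta tile 216 x 46 x 20 mm, about 0.36 kg, lying on the kiln shelf beneath the other tiles, roughly along the shelf. Always present. Origin at its centre, half-way up (10 mm above its underside); z is its upright axis. x runs along its 216 mm length, y across its 46 mm width (grip it across y).
- disc_mid (a point): round terracotta tile, 68 mm across, 20 mm thick, about 0.14 kg, lying across the long tile; may be absent. Origin at its centre, half-way up (10 mm above its underside); z is its upright axis. Two or three of disc, square and oblong lie side by side along the long tile, in any order, at 72 mm pitch, their y about parallel to its y; they overhang its sides, so grip them along y.
- square_mid (a point): square terracotta tile 56 x 56 x 20 mm, about 0.12 kg, lying across the long tile; may be absent. Origin at its centre, half-way up (10 mm above its underside); z is its upright axis. x and y are parallel to its sides.
- oblong_mid (a point): oblong terracotta tile 40 x 70 x 20 mm, about 0.11 kg, lying across the long tile; may be absent. Origin at its centre, half-way up (10 mm above its underside); z is its upright axis. x along its 40 mm side, y along its 70 mm side.
- nest_disc_floor (a point): round plywood nest block 100 x 100 mm, 16 mm high, screwed on the ware board, with a pocket 8 mm deep and 6 mm wider than the tile in each direction (3 mm all round). Origin at the centre of the pocket's floor (22 mm above the table; the rim is 8 mm higher); z up. The small nests change places along the board.
- nest_square_floor (a point): square plywood nest block 100 x 100 mm, 16 mm high, screwed on the ware board, with a pocket 8 mm deep and 6 mm wider than the tile in each direction (3 mm all round). Origin at the centre of the pocket's floor (22 mm above the table; the rim is 8 mm higher); z up. The small nests change places along the board. x and y parallel to the pocket's sides.
- nest_oblong_floor (a point): oblong plywood nest block 100 x 100 mm, 16 mm high, screwed on the ware board, with a pocket 8 mm deep and 6 mm wider than the tile in each direction (3 mm all round). Origin at the centre of the pocket's floor (22 mm above the table; the rim is 8 mm higher); z up. The small nests change places along the board. x along the pocket's 46 mm side, y along its 76 mm side.
- nest_plank_floor (a point): long plywood nest block 245 x 66 mm, 16 mm high, on the ware board beside the three small ones, with a pocket 222 x 52 mm, 8 mm deep. Origin at the centre of the pocket's floor (22 mm above the table, rim 8 mm higher); x along its length, y across, z up. The ware board (315 x 180 x 14 mm, fixed) is left or right, the kiln shelf on the other side.
- batt_top (a point): kiln shelf: pale fixed slab 300 x 140 x 20 mm on the table, on which the tiles lie. Origin at the centre of its upper face (20 mm above the table); x along its 300 mm length, pointing away from the robot (near end at x = -150 mm, far end at +150 mm), y across, z up.
- block_mid (a point): rubbing block: a grey stone with a wooden back, 90 x 56 mm, 34 mm high together, with a sprung wooden grip on top; about 0.43 kg in all. Origin at the centre of stone and back, 17 mm above the underside; x along its 90 mm length, z up. It stands on the cork pad at the start.
- grip_mid (a point): the rubbing block's wooden grip, a bar 80 mm long (x), 26 mm wide (y, grip it across y) and 32 mm high; origin at the bar's centre, 68 mm above the block's underside when not pressed. An 18 mm gap lies between bar and wooden back.
- grip (a joint): how far the sprung grip is pushed down towards the stone: 0 (free, against its upper stop) to 0.014 m (fully down). It starts to give at about 2 N and takes 0.6 N more for each mm: about 6 N at half way.
- pad_top (a point): fixed cork pad 140 x 100 x 6 mm, the rubbing block's parking place between kiln shelf and ware board; origin at the centre of its upper face, 6 mm above the table; x along its 140 mm length.
- jar: bystander: glass jar with a lid, 110 mm across, 120 mm high, origin under its centre. Leave alone.
- slip_bottle: bystander: grey bottle, 60 mm across, 110 mm high, origin under its centre. Leave alone.

How it is judged (in metres and radians):
On the way, in this order (a step that is already met when the one before it is completed fails the run):
1. every tile that lay across the long tile is flat in the nest of its own shape, and the long tile has not been shifted more than 20 mm (horizontal distance between disc_mid and nest_disc_floor below 0.007 m and z of disc_mid in the frame of nest_disc_floor between 0.007 and 0.0125 m and angle between the z axis of disc_mid and the z axis of nest_disc_floor, either way round below 0.07 rad and horizontal distance between square_mid and nest_square_floor below 0.007 m and z of square_mid in the frame of nest_square_floor between 0.007 and 0.0125 m and angle between the z axis of square_mid and the z axis of nest_square_floor, either way round below 0.07 rad and horizontal distance between oblong_mid and nest_oblong_floor below 0.007 m and z of oblong_mid in the frame of nest_oblong_floor between 0.007 and 0.0125 m and angle between the z axis of oblong_mid and the z axis of nest_oblong_floor, either way round below 0.07 rad and distance of plank_mid from where it was at the start of the episode below 0.02 m), for 0.2 s.
2. the long tile is flat in the long nest (horizontal distance between plank_mid and nest_plank_floor below 0.007 m and z of plank_mid in the frame of nest_plank_floor between 0.007 and 0.0125 m and angle between the z axis of plank_mid and the z axis of nest_plank_floor, either way round below 0.07 rad), for 0.2 s.
3. the rubbing block is pressed flat on the kiln shelf at its near end (block centre within 75 mm of that end), grip pushed down 3 to 12.5 mm (contact force between block and batt above 3 N and value of joint grip between 0.003 and 0.0125 m and angle between block_mid's own z axis and vertical below 0.08 rad and y of block_mid in the frame of batt_top between -0.03 and 0.03 m and x of block_mid in the frame of batt_top below -0.075 m), for 0.1 s.
4. still pressed, it passes about 45 mm short of the middle, going outward (contact force between block and batt above 3 N and value of joint grip between 0.003 and 0.0125 m and angle between block_mid's own z axis and vertical below 0.08 rad and y of block_mid in the frame of batt_top between -0.03 and 0.03 m and x of block_mid in the frame of batt_top between -0.065 and -0.025 m), for 0.1 s.
5. still pressed, it passes the middle (contact force between block and batt above 3 N and value of joint grip between 0.003 and 0.0125 m and angle between block_mid's own z axis and vertical below 0.08 rad and y of block_mid in the frame of batt_top between -0.03 and 0.03 m and x of block_mid in the frame of batt_top between -0.02 and 0.02 m), for 0.1 s.
6. still pressed, it passes about 45 mm beyond the middle (contact force between block and batt above 3 N and value of joint grip between 0.003 and 0.0125 m and angle between block_mid's own z axis and vertical below 0.08 rad and y of block_mid in the frame of batt_top between -0.03 and 0.03 m and x of block_mid in the frame of batt_top between 0.025 and 0.065 m), for 0.1 s.
7. still pressed, it reaches the far end (block centre within 75 mm of that end) (contact force between block and batt above 3 N and value of joint grip between 0.003 and 0.0125 m and angle between block_mid's own z axis and vertical below 0.08 rad and y of block_mid in the frame of batt_top between -0.03 and 0.03 m and x of block_mid in the frame of batt_top above 0.075 m), for 0.1 s.
8. still pressed, on the way back it passes 30 mm beyond the middle (contact force between block and batt above 3 N and value of joint grip between 0.003 and 0.0125 m and angle between block_mid's own z axis and vertical below 0.08 rad and y of block_mid in the frame of batt_top between -0.03 and 0.03 m and x of block_mid in the frame of batt_top between 0.01 and 0.05 m), for 0.1 s.
9. still pressed, it passes 30 mm short of the middle (contact force between block and batt above 3 N and value of joint grip between 0.003 and 0.0125 m and angle between block_mid's own z axis and vertical below 0.08 rad and y of block_mid in the frame of batt_top between -0.03 and 0.03 m and x of block_mid in the frame of batt_top between -0.05 and -0.01 m), for 0.1 s.
10. still pressed, it is back at the near end (all of step 3), for 0.1 s.
At the end, for the whole second after the job is handed in: All tiles present lie flat in the nest of their own shape (centre within 7 mm of the pocket's, resting on its floor, tilt under 4 degrees), the rubbing block stands upright on its cork pad with its centre within 25 mm of the pad's, and all are at rest and released (all of step 2 and horizontal distance between disc_mid and nest_disc_floor below 0.007 m and z of disc_mid in the frame of nest_disc_floor between 0.007 and 0.0125 m and angle between the z axis of disc_mid and the z axis of nest_disc_floor, either way round below 0.07 rad and horizontal distance between square_mid and nest_square_floor below 0.007 m and z of square_mid in the frame of nest_square_floor between 0.007 and 0.0125 m and angle between the z axis of square_mid and the z axis of nest_square_floor, either way round below 0.07 rad and horizontal distance between oblong_mid and nest_oblong_floor below 0.007 m and z of oblong_mid in the frame of nest_oblong_floor between 0.007 and 0.0125 m and angle between the z axis of oblong_mid and the z axis of nest_oblong_floor, either way round below 0.07 rad and horizontal distance between block_mid and pad_top below 0.025 m and angle between block_mid's own z axis and vertical below 0.08 rad and height (world z) of block_mid below 0.03 m and linear speed of each of disc, square, oblong, plank, block below 0.02 m/s); the robot touches nothing.
It fails at once if the glass jar is knocked more than 40 mm from its place (distance of jar from where it was at the start of the episode above 0.04 m).
It fails at once if the small grey bottle is knocked more than 40 mm from its place (distance of slip_bottle from where it was at the start of the episode above 0.04 m).
Of disc, square, oblong only 2 to 3 are there at a start; the rules pass over those that are not, and their reading is None.
At some moment in a run one of block may be knocked a few centimetres aside while the robot is not near it.
Once in a run the grip may slacken for a moment while it holds something.
It also fails if it takes over 210 s, if anything falls off the work surface, if the arm or the gripper's body presses on something with over 40 N, if the wrist force passes 120 N, or if a joint passes its speed limit or range.

## Robot

A 7-joint arm with a two-finger parallel gripper is mounted at the origin on the work surface. World frame = base frame: x ahead of the robot, y to its left, z up, the work surface at z = 0. Lengths are in mm, angles in rad, forces in N, time in s.
With the tool pointing down it reaches from about 425 to 875 mm from the base axis. Payload 4.7 kg.
Tool frame: the origin (TCP) lies at the centre of the arm's flange, where the gripper is bolted on; the fingertips stand 182 mm ahead of it and the grasp point (between the pads) lies 164 mm ahead of it; z points along the fingers, x is the direction in which the jaws open and shut, and the axes are right-handed (so a half turn about z gives the same grasp; the last joint's range is limited). The gripper opens to 87 mm and grips with 3 to 60 N. Pads are 19 mm wide; open, the fingers measure 117 mm over their backs; the gripper's body (75 mm by 190 mm) begins 51 mm behind the grasp point.
Start: joints at [1.317, 0.321, -0.07, 1.45, 0.023, 1.371, -0.057], TCP at [171.979, -626.841, 404.787] pointing down, gripper open.
Joint ranges: [-2.86, 2.86], [-0.3, 2.09], [-1.38, 1.24], [0.06, 2.45], [-1.56, 4.7], [0.09, 2.05], [-2.69, 2.69]. Speed limits (rad/s): [2.57, 2.57, 3.14, 3.14, 3.14, 3.14, 3.14].

## Interface

Orientations are given as a rotation vector (axis times angle).
In Python, from station import r gives the robot as it stands.
- The arm moves only by the tool arm_command, never from a script. Its argument "deltas" is a list of rows, each an object with "hand": the opening in per cent of the stroke, from 0 (shut) to 100 (fully open); "delta_pos": the shift along the tool's x, y, z in m, a list of three; "rot": the turn, a rotation vector about the tool's x, y, z in degrees, a list of three. In form: [{"hand": hand, "delta_pos": [tx, ty, tz], "rot": [rx, ry, rz]}, ...]. A call has 1 to 12 rows; each row is the pose to reach, as a shift and turn from the pose commanded when the call began, along the tool's axes at that moment; what a row does not reach only later rows make up. A row lasts 1/10 s, in which the tool goes at most 50 mm and 8.59 degrees, less where a joint would pass 70% of its speed; a pose out of reach is approached as far as the arm can. A call with a gripper value outside its range is refused whole. The fingers move at their own pace and stop on an object; "newtons" is the grip in N (left out, the last holds). Time passes only in rows, so rows that repeat a pose let the fingers close. It gives the time, the measured TCP pose, the force and the opening at its end, in the units of the state.
- r.sense(): the state, without advancing time (a new reading comes with each control period).
- r.read_camera(name): name is "side" or "top"; returns the picture (400x640x3 uint8, red, green, blue); there is no depth.
- r.get_calibration(name): a dict with "camera_matrix" (3x3 intrinsics, pixels), "world_from_camera" (4x4, takes a point from camera to world coordinates). Camera axes: x right, y down, z forward; pixel columns grow to the right and rows downward; lengths in mm; the calibration is good to about 2 mm. A picture is of the moment at which its call begins. get_calibration takes no time and is no camera call.
- r.finish_job(): hands the job in, once; it reports no verdict.
Trained networks look in the newest picture that a camera, given by its name, has taken for a name from the list of things; names that differ only in an ending like _2 or _b are one class to them, and where a whole thing is asked for, a point or a joint stands for the part that bears it (a point fixed in the world has none). Each returns a list of dicts, best first, with "confidence" (0 to 1); they miss things now and then, are a little off and sometimes report something else, mostly with a low value. They report only what shows in the picture. A call takes as long as a camera call.
- r.find_in(camera, thing): "centre" ([column, row] in pixels, amid what is visible of it).
- r.place_of(camera, thing): "centre" ([column, row] in pixels: a listed point, or the origin of a listed thing).
The state is a dict: "clock": time; "qpos": joint angles; "dq": joint speeds; "effort": joint torques, N m; "position": TCP position; "ee_rot": TCP orientation; "force": force on the tool from outside, world axes, zero at the start; "torque": the same for the moment, N m; "grip_width": opening from 0.0 (shut) to 1.0 (fully open).
Only numpy, scipy, OpenCV 4.12 (cv2) and the standard library are available. Lean on these libraries where they do the work, as an engineer would, in place of code of your own. Each camera call takes 0.05 s, during which the arm holds its last target.

## Working session

There is one attempt and no reset: what is moved stays moved. The work goes in short steps, Python scripts to look and compute and a tool call to move; the robot and the scene stay as the last step left them, time stands still between calls to the robot, and variables do not carry over. Pictures are saved under pics/ and viewed, and the job is handed in when it is done.

Besides the shell and the picture viewer there is one more tool, called after "Emit:" by a JSON object that holds its "op" and its "data". arm_command: Moves the arm, as the interface text tells. Its arguments: {"type":"object","properties":{"deltas":{"type":"array"},"newtons":{"type":"number"}},"required":["deltas"]}

```bash
ls; mkdir -p pics; cat > h.py <<'E'
import numpy as np, cv2
from station import r
from scipy.spatial.transform import Rotation as R
def pic(cam,name):
    im=np.array(r.read_camera(cam)); cv2.imwrite('pics/'+name,im[:,:,::-1]); return im
def ray(cam,px,z):
    c=r.get_calibration(cam); K=np.array(c['camera_matrix']); T=np.array(c['world_from_camera'])
    d=T[:3,:3]@np.linalg.inv(K)@np.array([px[0],px[1],1.0]); o=T[:3,3]
    return o+d*(z-o[2])/d[2]
def proj(cam,p):
    c=r.get_calibration(cam); K=np.array(c['camera_matrix']); T=np.linalg.inv(np.array(c['world_from_camera']))
    q=K@(T[:3,:3]@np.array(p)+T[:3,3]); return q[:2]/q[2]
E
python3 - <<'E'
from h import *
print(r.sense())
for c in ('top','side'):
    pic(c,c+'0.png'); print(c,r.get_calibration(c))
E
```

```text
pics
{'clock': 0.0, 'qpos': array([ 1.31706785,  0.32182697, -0.07007854,  1.45168147,  0.02258194,
        1.37079139, -0.05689369]), 'dq': array([ 0.00059358, -0.0002839 , -0.00020133, -0.00127485,  0.00064052,
        0.00178546, -0.00051938]), 'effort': array([-4.25016433e-04, -4.91282451e+01, -4.04550070e-01, -3.12525773e+01,
       -6.40596240e-02,  4.38896427e-02,  1.75153496e-04]), 'position': array([ 171.92874857, -626.63537457,  403.65529646]), 'ee_rot': array([-2.49729961e+00,  1.90425780e+00,  2.47454232e-03]), 'force': array([-0.13838654,  0.27997914,  0.23091837]), 'torque': array([ 0.0084283 , -0.01161512,  0.02856572]), 'grip_width': 0.999434490802225}
top {'camera_matrix': array([[494.52298635,   0.        , 323.44245496],
       [  0.        , 494.52298635, 205.56794853],
       [  0.        ,   0.        ,   1.        ]]), 'world_from_camera': array([[-1.61397405e-02, -9.74787687e-01,  2.22549936e-01,
         3.45663962e+02],
       [-9.99856631e-01,  1.68746708e-02,  1.40101041e-03,
         1.03477089e+01],
       [-5.12114460e-03, -2.22495417e-01, -9.74920286e-01,
         1.14826803e+03],
       [ 0.00000000e+00,  0.00000000e+00,  0.00000000e+00,
         1.00000000e+00]])}
side {'camera_matrix': array([[475.89990361,   0.        , 313.37615046],
       [  0.        , 475.89990361, 192.46912415],
       [  0.        ,   0.        ,   1.        ]]), 'world_from_camera': array([[-9.76857235e-01, -1.19610136e-01,  1.77322751e-01,
         4.28438626e+02],
       [-2.13853320e-01,  5.30326631e-01, -8.20378219e-01,
         7.26491478e+02],
       [ 4.08657307e-03, -8.39313457e-01, -5.43632431e-01,
         5.72555940e+02],
       [ 0.00000000e+00,  0.00000000e+00,  0.00000000e+00,
         1.00000000e+00]])}
```

View pics/top0.png

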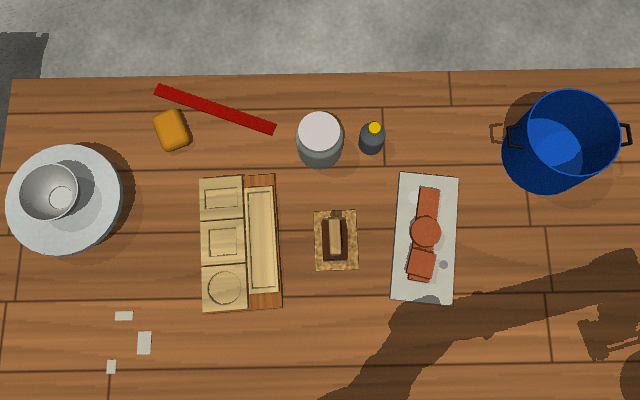

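View pics/side0.png

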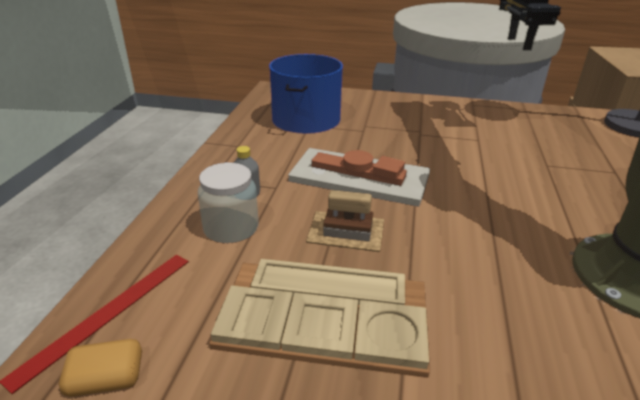

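```bash
python3 - <<'E'
from h import *
Z=dict(plank_mid=30,disc_mid=50,square_mid=50,oblong_mid=50,nest_disc_floor=22,nest_square_floor=22,nest_oblong_floor=22,nest_plank_floor=22,batt_top=20,block_mid=23,grip_mid=74,pad_top=6,jar=0,slip_bottle=0)
for c in ('top','side'):
  for n,z in Z.items():
    l=r.place_of(c,n)[:2]
    print(c,n,[(np.round(d['centre'],1),round(d['confidence'],2),np.round(ray(c,d['centre'],z)[:2],1)) for d in l])
print(r.sense()['clock'])
E
```

```text
top plank_mid [(array([426.1, 232.1]), 0.56, array([ 534.6, -222. ]))]
top disc_mid [(array([426.1, 235. ]), 0.89, array([ 524.6, -217.4])), (array([221.8, 241.3]), 0.55, array([518.1, 241.2]))]
top square_mid [(array([420.1, 263.9]), 0.87, array([ 460.1, -200.1]))]
top oblong_mid []
top nest_disc_floor [(array([223.9, 289.9]), 0.89, array([412. , 239.1]))]
top nest_square_floor [(array([221.1, 241.2]), 0.67, array([522.8, 248.8]))]
top nest_oblong_floor [(array([220. , 197.5]), 0.89, array([626.4, 254.4])), (array([335.4, 242. ]), 0.48, array([516.5, -14.1]))]
top nest_plank_floor [(array([258.9, 241.6]), 0.64, array([520.4, 161.7]))]
top batt_top [(array([423.8, 233.7]), 0.58, array([ 532.6, -218.5])), (array([221.7, 197.4]), 0.19, array([627.1, 250.9]))]
top block_mid [(array([334.9, 240.5]), 0.88, array([519.8, -13. ]))]
top grip_mid [(array([332.1, 240.3]), 0.73, array([512.5,  -5.8])), (array([219. , 195.1]), 0.45, array([619. , 245.6]))]
top pad_top [(array([335.7, 242.3]), 0.72, array([518.2, -15.1])), (array([223.5, 289. ]), 0.56, array([415. , 243.4]))]
top jar [(array([320
[... 488 characters left out ...]
521., 247.])), (array([358.3, 173. ]), 0.68, array([ 525.8, -206.3]))]
side nest_oblong_floor [(array([252.3, 317.1]), 0.74, array([624. , 255.1]))]
side nest_plank_floor [(array([354.8, 170.4]), 0.67, array([ 535.2, -216.2])), (array([331.2, 284.7]), 0.66, array([520.1, 160.8]))]
side batt_top [(array([356.3, 171. ]), 0.67, array([ 531.9, -217.7]))]
side block_mid [(array([347.6, 223.9]), 0.8, array([519.5,  -8.4]))]
side grip_mid [(array([349.1, 204. ]), 0.67, array([517.9,  -2. ]))]
side pad_top [(array([347.3, 228.6]), 0.68, array([520.5, -15.8]))]
side jar [(array([234.1, 224.4]), 0.81, array([744.9,  12.3]))]
side slip_bottle [(array([247. , 190.5]), 0.58, array([ 761. , -112.9]))]
1.5
```

The scene has a disc and a square, and no oblong. I'll enlarge the views to measure more exactly.

```bash
python3 - <<'E'
import cv2,numpy as np
a=cv2.imread('pics/top0.png')
x=cv2.resize(a[165:310,385:465],None,fx=4,fy=4,interpolation=cv2.INTER_CUBIC)
y=cv2.resize(a[165:315,195:285],None,fx=4,fy=4,interpolation=cv2.INTER_CUBIC)
m=np.zeros((600,700,3),np.uint8); m[:580,:320]=x; m[:600,330:690]=y
cv2.imwrite('pics/c1.png',m)
b=cv2.imread('pics/side0.png')
x=cv2.resize(b[140:210,280:440],None,fx=4,fy=4,interpolation=cv2.INTER_CUBIC)
y=cv2.resize(b[180:260,300:400],None,fx=4,fy=4,interpolation=cv2.INTER_CUBIC)
m=np.zeros((600,700,3),np.uint8); m[:280,:640]=x; m[280:600,:400]=y
cv2.imwrite('pics/c2.png',m)
E
```

```text
(no output)
```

View pics/c1.png

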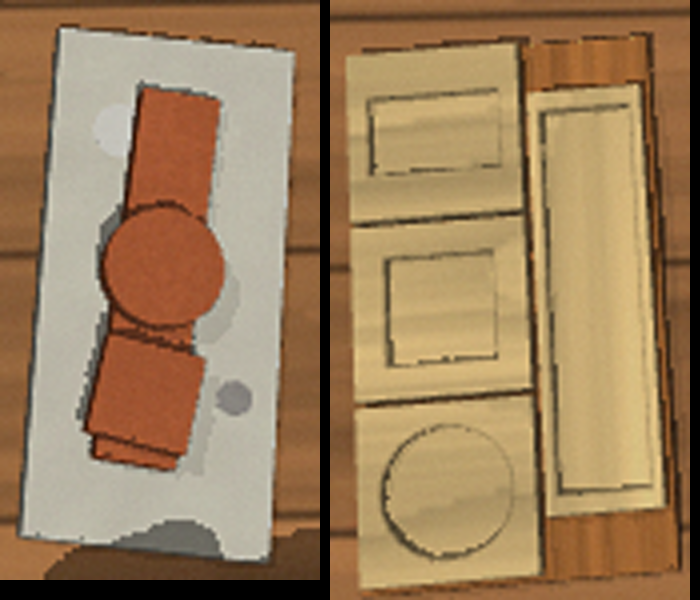

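View pics/c2.png

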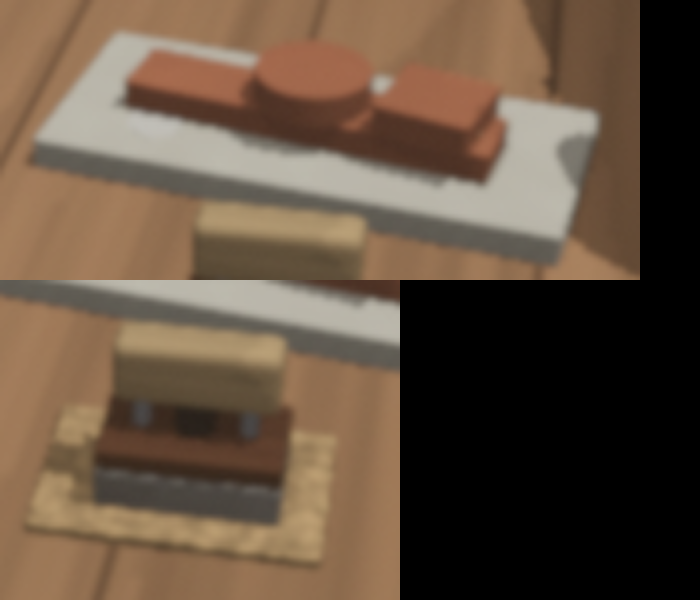

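Top view at 4x: disc top face centre at about crop (163,265), square top face corners (118,333), (205,353), (186,455), (88,433), and the plank's far edge from (140,88) to (219,98). I'll convert these to world positions.

```bash
python3 - <<'E'
from h import *
def A(u,v,z,ox=385,oy=165): return ray('top',((u+.5)/4+ox-.5,(v+.5)/4+oy-.5),z)[:2]
def B(u,v,z): return A(u-330,v,z,195,165)
f=lambda a:np.round(a,1)
print('disc',f(A(163.5,265,60)), 'diam', f(np.linalg.norm(A(103,265,60)-A(224,265,60))))
s=[A(*p,60) for p in[(118,333),(205,353),(186,455),(88,433)]]
print('sq',f(np.mean(s,0)),f([np.linalg.norm(s[i]-s[i-1]) for i in range(4)]),[f(np.degrees(np.arctan2(*(s[i]-s[i-1])[::-1]))) for i in range(4)])
p=[A(140,88,40),A(219,98,40)]; d=p[1]-p[0]; print('plank far',f(p),np.linalg.norm(d),np.degrees(np.arctan2(d[1],d[0])))
q=A(127,205,40)-p[0]; print('edge dir',np.degrees(np.arctan2(q[1],q[0])))
w=d/np.linalg.norm(d); n=np.array([w[1],-w[0]]); n=n if n[0]<0 else -n
print('plank ctr',f(np.mean(p,0)+108*n), 'axis',f(np.degrees(np.arctan2(-n[1],-n[0]))))
b=[A(*p,20) for p in[(60,27),(295,52),(270,562),(20,535)]]
print('batt',f(np.mean(b,0)),f([np.linalg.norm(b[i]-b[i-1]) for i in range(4)]),[f(np.degrees(np.arctan2(*(b[i]-b[i-1])[::-1]))) for i in range(4)])
print('ndisc',f(B(449,491,30)),f(np.linalg.norm(B(384,491,30)-B(515,491,30))))
for nm,P in dict(nsq=[(386,260),(496,249),(497,356),(389,367)],nplank=[(541,110),(638,104),(659,488),(561,494)],nobl=[(369,99),(498,89),(499,164),(372,175)]).items():
  s=[B(*p,30) for p in P]
  print(nm,f(np.mean(s,0)),f([np.linalg.norm(s[i]-s[i-1]) for i in range(4)]),[f(np.degrees(np.arctan2(*(s[i]-s[i-1])[::-1]))) for i in range(4)])
  
E
```

```text
disc [ 532.3 -214.6] diam 67.4
sq [ 461.1 -202.4] [58.1 48.8 57.4 54.3] [np.float64(-19.6), np.float64(-104.1), np.float64(165.8), np.float64(76.3)]
plank far [[ 639.8 -211.6]
 [ 633.  -256.9]] 45.786416128136565 -98.51415776724349
edge dir 170.5146399965697
plank ctr [ 529.6 -218.2] axis -8.5
batt [ 526.6 -220.9] [298.5 139.3 297.7 139.9] [np.float64(-7.2), np.float64(-97.4), np.float64(172.9), np.float64(83.0)]
ndisc [417.1 236.6] 73.3
nsq [520.7 243.5] [61.8 63.3 61.8 61.4] [np.float64(3.6), np.float64(-85.2), np.float64(-178.1), np.float64(94.9)]
nplank [526.6 153.6] [222.4  56.7 222.5  54.8] [np.float64(3.9), np.float64(-87.3), np.float64(-176.6), np.float64(92.5)]
nobl [624.3 250.9] [45.7 75.5 45.1 73.7] [np.float64(4.3), np.float64(-86.4), np.float64(-177.9), np.float64(94.1)]
```

```bash
cat > ov.py <<'E'
from h import *
def box(c,yaw,lx,ly,z):
    a=np.radians(yaw); M=np.array([[np.cos(a),-np.sin(a)],[np.sin(a),np.cos(a)]])
    return [np.r_[np.array(c)+M@np.array([sx*lx/2,sy*ly/2]),z] for sx,sy in((1,1),(1,-1),(-1,-1),(-1,1))]
def circ(c,d,z): return [np.array([c[0]+d/2*np.cos(t),c[1]+d/2*np.sin(t),z]) for t in np.linspace(0,6.283,60)]
def overlay(cam,im,shapes,crop,s,out):
    x0,y0,x1,y1=crop
    m=cv2.resize(np.ascontiguousarray(im[y0:y1,x0:x1,::-1]),None,fx=s,fy=s,interpolation=cv2.INTER_CUBIC)
    for pts,col in shapes:
        q=np.array([(proj(cam,p)-[x0,y0]+.5)*s-.5 for p in pts]); cv2.polylines(m,[np.round(q).astype(np.int32)],True,col,1)
    cv2.imwrite('pics/'+out,m)
G=(0,255,0);C=(255,255,0);M=(255,0,255)
E
python3 - <<'E'
from ov import *
for cam,cr,s in(('top',(195,165,285,315),4),('side',(210,255,435,370),3)):
    im=cv2.imread(f'pics/{cam}0.png')[:,:,::-1]
    sh=[(circ((417.1,236.6),74,30),G),(box((520.7,243.6),3.9,62,62,30),G),(box((624.3,250.8),3.9,46,76,30),G),(box((526.6,157),3.9,222,52,30),M),(box((526.6,157),3.9,245,66,30),C)]
    overlay(cam,im,sh,cr,s,f'ov_{cam}.png')
E
```

```text
(no output)
```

View pics/ov_top.png

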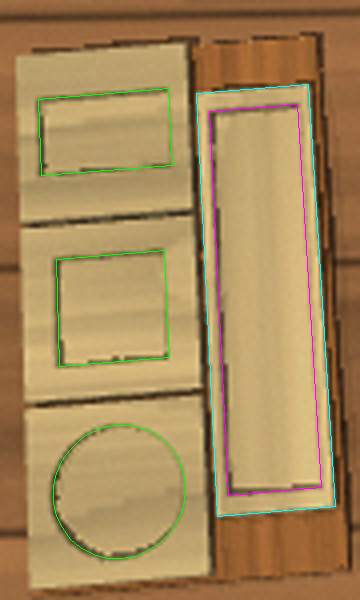

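View pics/ov_side.png

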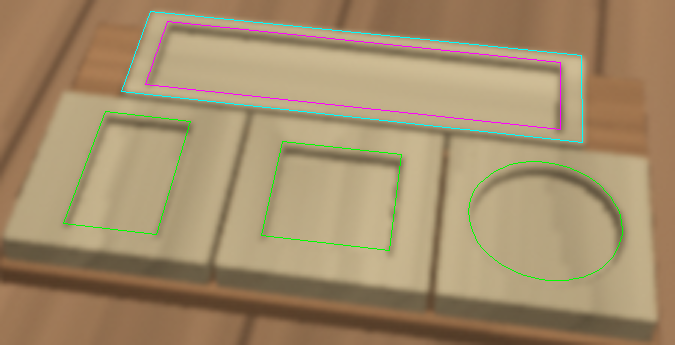

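The nest fits agree in both views to 1–2 mm. Next, the tiles, the shelf and the block.

```bash
python3 - <<'E'
from ov import *
for cam,cr,s in(('top',(385,165,465,310),4),('side',(280,140,440,215),4)):
    im=cv2.imread(f'pics/{cam}0.png')[:,:,::-1]
    sh=[(circ((532.3,-214.6),68,60),G),(box((461.1,-203.5),-14,56,56,60),G),(box((529.6,-218.2),-9.0,216,46,40),M),(box((526.6,-220.9),-7.2,300,140,20),C)]
    overlay(cam,im,sh,cr,s,f'ovt_{cam}.png')
for cam,cr,s in(('top',(305,200,365,280),5),('side',(300,180,400,260),4)):
    im=cv2.imread(f'pics/{cam}0.png')[:,:,::-1]
    sh=[(box((518.5,-13.5),0,80,26,90),G),(box((518.5,-13.5),0,90,56,40),M),(box((518.5,-15.5),0,140,100,6),C)]
    overlay(cam,im,sh,cr,s,f'ovb_{cam}.png')
m=np.zeros((600,800,3),np.uint8)
a=cv2.imread('pics/ovt_top.png');m[:580,:320]=a
a=cv2.imread('pics/ovb_top.png');m[:400,330:630]=a
cv2.imwrite('pics/ov1.png',m)
m=np.zeros((600,800,3),np.uint8)
a=cv2.imread('pics/ovt_side.png');m[:300,:640]=a
a=cv2.imread('pics/ovb_side.png')[:300];m[300:600,:400]=a
cv2.imwrite('pics/ov2.png',m)
E
```

```text
(no output)
```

View pics/ov1.png

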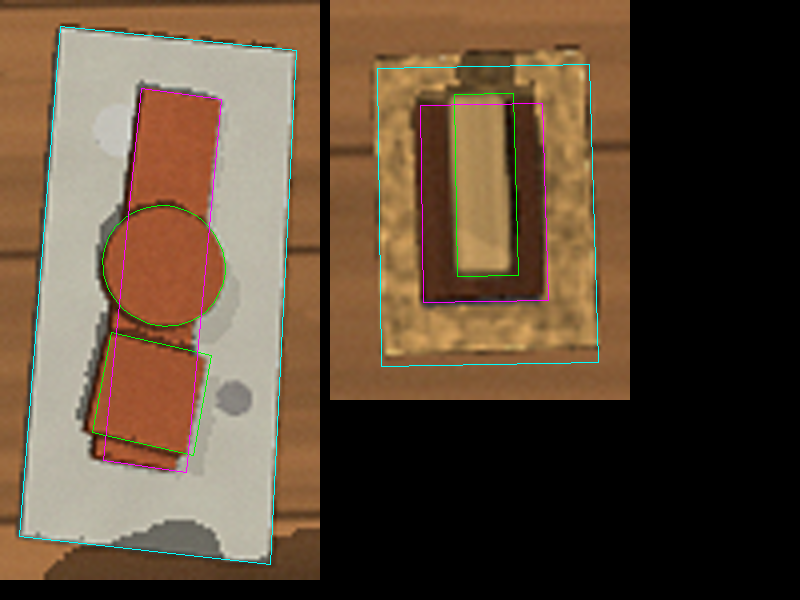

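View pics/ov2.png

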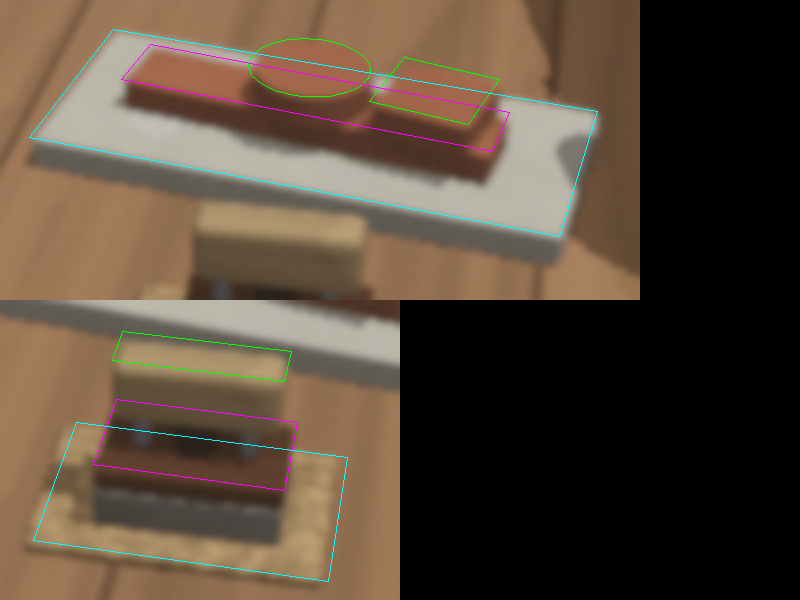

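```bash
cat > plan.py <<'E'
from h import *
def plan(tip,yaw,s=None):
    """tip: wanted fingertip xyz (world mm); yaw: world deg of jaw axis (mod 180)."""
    s=s or r.sense(); Rc=R.from_rotvec(s['ee_rot']); p=np.array(s['position'])
    best=None
    for k in (0,180):
        a=np.radians(yaw+k); x=np.array([np.cos(a),np.sin(a),0]); z=np.array([0,0,-1.]); y=np.cross(z,x)
        Rt=R.from_matrix(np.c_[x,y,z]); rv=(Rc.inv()*Rt).as_rotvec(degrees=True)
        if best is None or np.linalg.norm(rv)<np.linalg.norm(best[0]): best=(rv,Rt)
    t=np.array(tip,float)+[0,0,182]
    d=Rc.inv().apply(t-p)
    print('delta_pos(m)',np.round(d/1000,4).tolist(),'rot',np.round(best[0],2).tolist(),'| dist',round(np.linalg.norm(d)),'jaw',np.round(np.degrees(np.arctan2(*Rc.as_matrix()[1::-1,0])),1),'tip now',np.round(p-[0,0,182],1),'t',round(s['clock'],2),'w',round(s['grip_width']*87,1),'F',np.round(s['force'],1))
E
python3 - <<'E'
from plan import *
s=r.sense();Rc=R.from_rotvec(s['ee_rot']).as_matrix();print(np.round(Rc,3))
plan((532.3,-214.6,130),79)
plan((460.6,-200.6,130),79)
E
```

```text
[[ 0.265 -0.964 -0.   ]
 [-0.964 -0.265 -0.   ]
 [ 0.     0.    -1.   ]]
delta_pos(m) [-0.3022, -0.4566, 0.0927] rot [0.0, -0.0, 26.35] | dist 555 jaw -74.7 tip now [ 172.  -626.8  222.8] t 1.5 w 87.0 F [ 0.6 -1.1 -0.8]
delta_pos(m) [-0.3347, -0.3911, 0.0927] rot [0.0, -0.0, 26.35] | dist 523 jaw -74.7 tip now [ 172.  -626.8  222.8] t 1.5 w 87.0 F [ 0.6 -1.1 -0.8]
```

Emit:
{"op": "arm_command", "data": {"deltas": [{"hand": 100,"delta_pos": [-0.02,-0.03,0.006],"rot": [0,0,3]},{"hand": 100,"delta_pos": [-0.045,-0.068,0.014],"rot": [0,0,6]},{"hand": 100,"delta_pos": [-0.07,-0.106,0.022],"rot": [0,0,9]},{"hand": 100,"delta_pos": [-0.097,-0.147,0.03],"rot": [0,0,12]},{"hand": 100,"delta_pos": [-0.124,-0.187,0.038],"rot": [0,0,15]},{"hand": 100,"delta_pos": [-0.151,-0.228,0.046],"rot": [0,0,18]},{"hand": 100,"delta_pos": [-0.178,-0.269,0.055],"rot": [0,0,21]},{"hand": 100,"delta_pos": [-0.205,-0.31,0.063],"rot": [0,0,24]},{"hand": 100,"delta_pos": [-0.232,-0.35,0.071],"rot": [0,0,26.35]},{"hand": 100,"delta_pos": [-0.259,-0.391,0.08],"rot": [0,0,26.35]},{"hand": 100,"delta_pos": [-0.283,-0.428,0.087],"rot": [0,0,26.35]},{"hand": 100,"delta_pos": [-0.3022,-0.4566,0.0927],"rot": [0,0,26.35]}], "newtons": 25}}

```text
clock: 2.7
position: [533.9, -211.7, 311.9]
ee_rot: [-2.001, 2.421, -0.0]
force: [0.0, -0.7, -0.6]
grip_width: 1.0
```

```bash
python3 - <<'E'
from plan import *
plan((532.3,-214.6,51),79)
im=pic('side','s1.png');print(r.place_of('side','disc_mid'))
E
```

```text
delta_pos(m) [0.0033, 0.0011, 0.0789] rot [-0.04, 0.04, 0.15] | dist 79 jaw -100.9 tip now [ 533.9 -211.7  129.9] t 2.7 w 87.0 F [ 0.  -0.7 -0.6]
[{'centre': [358.8, 159.6], 'confidence': 0.58}]
```

View pics/s1.png

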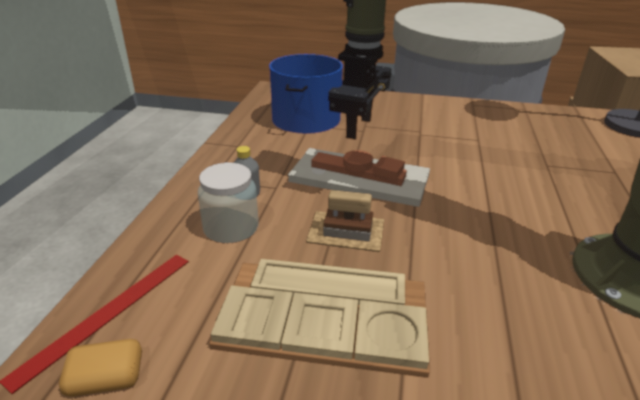

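The gripper is above the disc at (350,130), with the pile clear below it. Going down.

Emit:
{"op": "arm_command", "data": {"deltas": [{"hand": 100,"delta_pos": [0.0017,0.0021,0.015],"rot": [0,0,0.1]},{"hand": 100,"delta_pos": [0.0017,0.0021,0.03],"rot": [0,0,0.1]},{"hand": 100,"delta_pos": [0.0017,0.0021,0.045],"rot": [0,0,0.1]},{"hand": 100,"delta_pos": [0.0017,0.0021,0.06],"rot": [0,0,0.1]},{"hand": 100,"delta_pos": [0.0017,0.0021,0.072],"rot": [0,0,0.1]},{"hand": 100,"delta_pos": [0.0017,0.0021,0.079],"rot": [0,0,0.1]},{"hand": 100,"delta_pos": [0.0017,0.0021,0.079],"rot": [0,0,0.1]},{"hand": 60,"delta_pos": [0.0017,0.0021,0.079],"rot": [0,0,0.1]},{"hand": 60,"delta_pos": [0.0017,0.0021,0.079],"rot": [0,0,0.1]},{"hand": 60,"delta_pos": [0.0017,0.0021,0.079],"rot": [0,0,0.1]},{"hand": 60,"delta_pos": [0.0017,0.0021,0.079],"rot": [0,0,0.1]},{"hand": 60,"delta_pos": [0.0017,0.0021,0.079],"rot": [0,0,0.1]}], "newtons": 25}}

```text
clock: 4.0
position: [530.2, -215.9, 233.7]
ee_rot: [-1.996, 2.426, -0.002]
force: [-0.6, 0.2, 2.9]
grip_width: 0.776
```

```bash
python3 - <<'E'
from plan import *
plan((417.1,237,51),79)
im=pic('top','t1.png')
E
```

```text
delta_pos(m) [-0.4226, 0.1983, 0.0004] rot [-0.07, -0.02, -0.1] | dist 467 jaw -101.1 tip now [ 530.2 -215.9   51.7] t 4.0 w 67.6 F [-0.6  0.2  2.9]
```

View pics/t1.png

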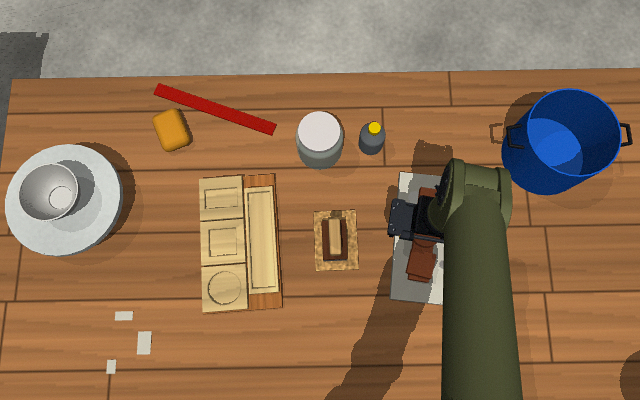

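The opening reads 67.6 mm, so the disc is held. Lifting.

Emit:
{"op": "arm_command", "data": {"deltas": [{"hand": 60,"delta_pos": [0,0,-0.004],"rot": [0,0,0]},{"hand": 60,"delta_pos": [0,0,-0.015],"rot": [0,0,0]},{"hand": 60,"delta_pos": [0,0,-0.03],"rot": [0,0,0]},{"hand": 60,"delta_pos": [0,0,-0.05],"rot": [0,0,0]},{"hand": 60,"delta_pos": [0,0,-0.07],"rot": [0,0,0]},{"hand": 60,"delta_pos": [0,0,-0.08],"rot": [0,0,0]},{"hand": 60,"delta_pos": [0,0,-0.08],"rot": [0,0,0]},{"hand": 60,"delta_pos": [0,0,-0.08],"rot": [0,0,0]},{"hand": 60,"delta_pos": [0,0,-0.08],"rot": [0,0,0]}]}}

```text
clock: 4.95
position: [529.5, -215.8, 311.9]
ee_rot: [1.995, -2.425, -0.003]
force: [0.3, -0.2, -2.1]
grip_width: 0.768
```

```bash
python3 - <<'E'
from plan import *
plan((417.1,237,130),94)
im=pic('side','s2.png')
E
```

```text
delta_pos(m) [-0.4226, 0.1975, 0.0005] rot [0.11, 0.04, -15.11] | dist 467 jaw -101.1 tip now [ 529.5 -215.8  129.9] t 4.95 w 66.8 F [ 0.3 -0.2 -2.1]
```

View pics/s2.png

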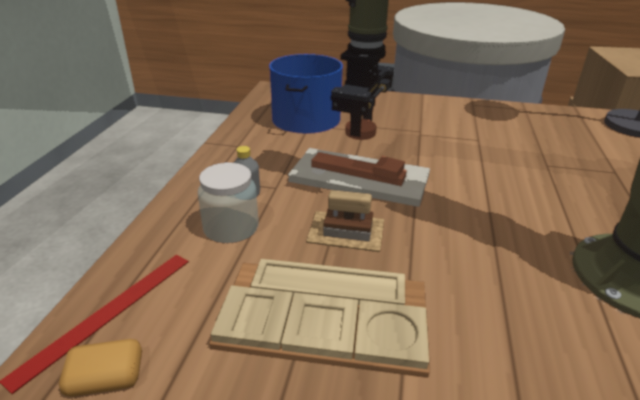

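The disc is held at about (361,129). Moving it over its nest.

Emit:
{"op": "arm_command", "data": {"deltas": [{"hand": 60,"delta_pos": [-0.015,0.007,0],"rot": [0,0,-1]},{"hand": 60,"delta_pos": [-0.045,0.021,0],"rot": [0,0,-2.5]},{"hand": 60,"delta_pos": [-0.085,0.04,0],"rot": [0,0,-4]},{"hand": 60,"delta_pos": [-0.13,0.06,0],"rot": [0,0,-5.5]},{"hand": 60,"delta_pos": [-0.175,0.082,0],"rot": [0,0,-7]},{"hand": 60,"delta_pos": [-0.22,0.103,0],"rot": [0,0,-8.5]},{"hand": 60,"delta_pos": [-0.265,0.124,0],"rot": [0,0,-10]},{"hand": 60,"delta_pos": [-0.31,0.145,0],"rot": [0,0,-11.5]},{"hand": 60,"delta_pos": [-0.35,0.164,0],"rot": [0,0,-13]},{"hand": 60,"delta_pos": [-0.385,0.18,0],"rot": [0,0,-14]},{"hand": 60,"delta_pos": [-0.41,0.1915,0],"rot": [0,0,-15.1]},{"hand": 60,"delta_pos": [-0.4226,0.1975,0],"rot": [0,0,-15.1]}]}}

```text
clock: 6.2
position: [414.9, 240.6, 312.8]
ee_rot: [2.305, -2.135, -0.002]
force: [-0.5, -0.6, -0.9]
grip_width: 0.773
```

Emit:
{"op": "arm_command", "data": {"deltas": [{"hand": 60,"delta_pos": [0,0,0.03],"rot": [0,0,0]},{"hand": 60,"delta_pos": [0,0,0.05],"rot": [0,0,0]},{"hand": 60,"delta_pos": [0,0,0.055],"rot": [0,0,0]},{"hand": 60,"delta_pos": [0,0,0.055],"rot": [0,0,0]},{"hand": 60,"delta_pos": [0,0,0.055],"rot": [0,0,0]},{"hand": 60,"delta_pos": [0,0,0.055],"rot": [0,0,0]}]}}

```text
clock: 6.8
position: [417.9, 237.2, 259.1]
ee_rot: [-2.296, 2.142, -0.002]
force: [0.9, -0.3, -1.9]
grip_width: 0.769
```

```bash
python3 - <<'E'
from ov import *
from plan import plan
plan((417.1,237,33),94)
p=r.sense()['position']; t=np.array([p[0],p[1],p[2]-182])
for cam,cr,s in(('top',(185,250,265,330),5),('side',(340,230,460,370),4)):
    im=np.array(r.read_camera(cam))
    overlay(cam,im,[(circ((417.1,237),74,30),G),(circ(t[:2],68,t[2]+9),M),(circ(t[:2],68,t[2]-11),C)],cr,s,f'd_{cam}.png')
a=cv2.imread('pics/d_top.png');b=cv2.imread('pics/d_side.png');m=np.zeros((600,800,3),np.uint8)
m[:400,:320]=a[:400,:320];m[:560,320:800]=b;cv2.imwrite('pics/d.png',m)
E
```

```text
delta_pos(m) [0.0002, 0.0009, 0.0441] rot [-0.11, 0.02, -0.01] | dist 44 jaw -86.0 tip now [417.9 237.2  77.1] t 6.8 w 66.9 F [ 0.9 -0.3 -1.9]
```

View pics/d.png

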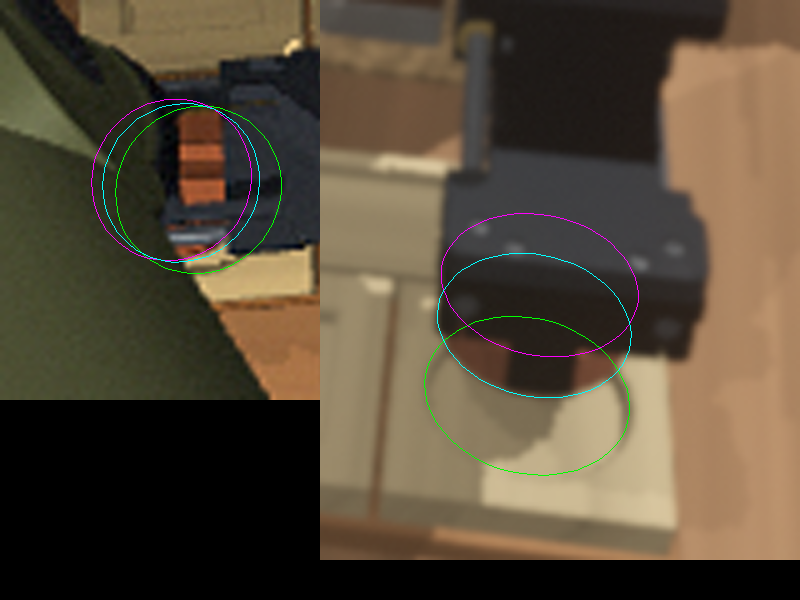

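```bash
python3 - <<'E'
from ov import *
p=r.sense()['position']; t=np.array([p[0],p[1],p[2]-182])
im=np.array(r.read_camera('side'))
for k,dx in enumerate((0,)):
    overlay('side',im,[(circ((t[0]+dx,t[1]),68,t[2]-10),C)],(360,300,425,360),10,f'dz.png')
E
```

```text
(no output)
```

View pics/dz.png

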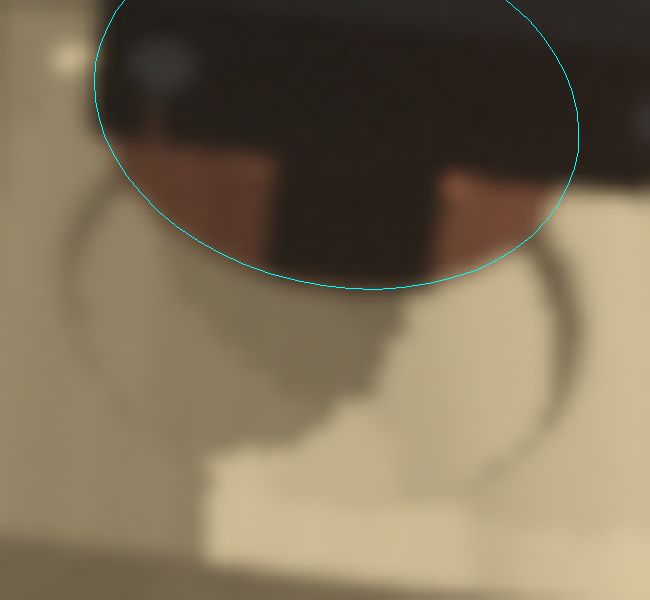

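Emit:
{"op": "arm_command", "data": {"deltas": [{"hand": 60,"delta_pos": [0,0.0012,0.01],"rot": [0,0,0]},{"hand": 60,"delta_pos": [0,0.0012,0.02],"rot": [0,0,0]},{"hand": 60,"delta_pos": [0,0.0012,0.028],"rot": [0,0,0]},{"hand": 60,"delta_pos": [0,0.0012,0.033],"rot": [0,0,0]},{"hand": 60,"delta_pos": [0,0.0012,0.036],"rot": [0,0,0]},{"hand": 60,"delta_pos": [0,0.0012,0.039],"rot": [0,0,0]},{"hand": 60,"delta_pos": [0,0.0012,0.042],"rot": [0,0,0]},{"hand": 60,"delta_pos": [0,0.0012,0.042],"rot": [0,0,0]},{"hand": 60,"delta_pos": [0,0.0012,0.042],"rot": [0,0,0]}]}}

```text
clock: 7.85
position: [416.4, 236.8, 216.1]
ee_rot: [-2.297, 2.143, -0.0]
force: [0.1, 1.0, -2.2]
grip_width: 0.773
```

```bash
python3 - <<'E'
from ov import *
from plan import plan
plan((416.7,237,33),94)
p=r.sense()['position']; t=np.array([p[0],p[1],p[2]-182])
im=np.array(r.read_camera('side'))
overlay('side',im,[],(350,290,430,370),7,f'dz2.png')
E
```

```text
delta_pos(m) [-0.0001, -0.0003, 0.0011] rot [-0.01, 0.0, -0.0] | dist 1 jaw -86.0 tip now [416.4 236.8  34.1] t 7.85 w 67.2 F [ 0.1  1.  -2.2]
```

View pics/dz2.png

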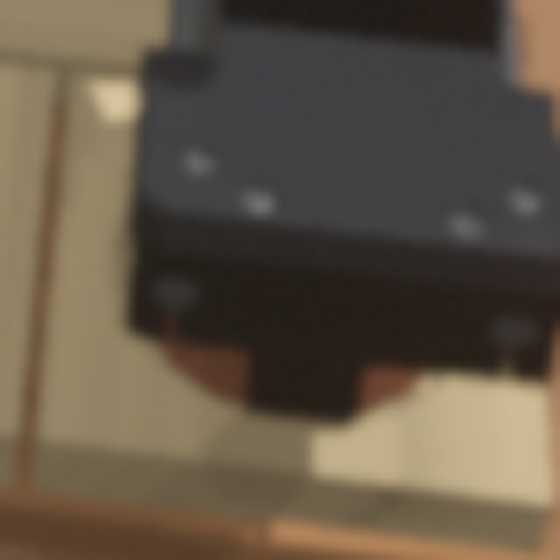

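There's no contact force with the tile bottom below the rim, so it is in the pocket. Release and rise.

Emit:
{"op": "arm_command", "data": {"deltas": [{"hand": 85,"delta_pos": [0,0,0.0005],"rot": [0,0,0]},{"hand": 85,"delta_pos": [0,0,0.0005],"rot": [0,0,0]},{"hand": 100,"delta_pos": [0,0,0.0005],"rot": [0,0,0]},{"hand": 100,"delta_pos": [0,0,-0.005],"rot": [0,0,0]},{"hand": 100,"delta_pos": [0,0,-0.025],"rot": [0,0,0]},{"hand": 100,"delta_pos": [0,0,-0.05],"rot": [0,0,0]},{"hand": 100,"delta_pos": [0,0,-0.08],"rot": [0,0,0]},{"hand": 100,"delta_pos": [0,0,-0.09],"rot": [0,0,0]},{"hand": 100,"delta_pos": [0,0,-0.09],"rot": [0,0,0]},{"hand": 100,"delta_pos": [0,0,-0.09],"rot": [0,0,0]}]}}

```text
clock: 8.9
position: [416.1, 236.5, 305.3]
ee_rot: [2.297, -2.142, 0.0]
force: [-0.0, -0.1, -0.6]
grip_width: 0.999
```

```bash
python3 - <<'E'
from ov import *
from plan import plan
plan((460.6,-200.6,130),77)
im=np.array(r.read_camera('side'))
overlay('side',im,[(circ((417,237),68,42),C)],(350,290,430,370),7,f'dz3.png')
im=pic('top','t3.png')
overlay('top',im,[(circ((532.3,-214.6),68,60),G),(box((460.6,-200.6),-14,56,56,60),G),(box((532,-215.5),-11,216,46,40),M)],(385,165,465,310),4,'t3z.png')
E
```

```text
delta_pos(m) [0.4391, -0.014, -0.0064] rot [0.04, -0.05, 16.99] | dist 439 jaw -86.0 tip now [416.1 236.5 123.3] t 8.9 w 86.9 F [-0.  -0.1 -0.6]
```

View pics/dz3.png

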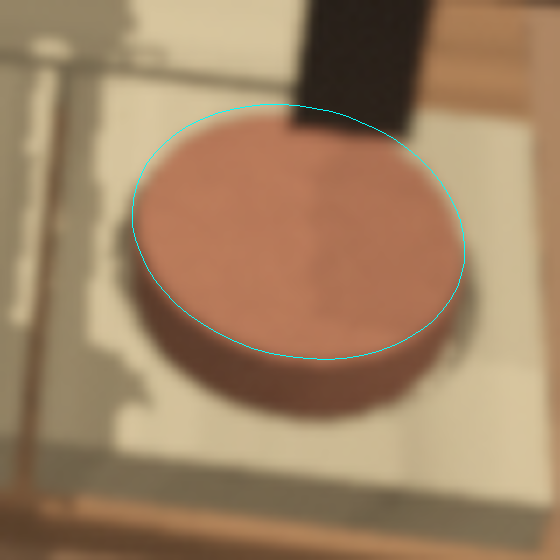

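View pics/t3z.png

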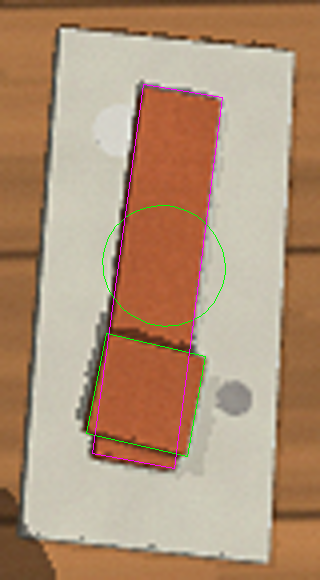

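The disc is seated, and the square and plank fits agree with the picture. Next, the square (yaw -14°).

Emit:
{"op": "arm_command", "data": {"deltas": [{"hand": 100,"delta_pos": [0.015,-0.0005,0],"rot": [0,0,1]},{"hand": 100,"delta_pos": [0.045,-0.0015,0],"rot": [0,0,3]},{"hand": 100,"delta_pos": [0.09,-0.003,0],"rot": [0,0,5]},{"hand": 100,"delta_pos": [0.135,-0.0045,0],"rot": [0,0,7]},{"hand": 100,"delta_pos": [0.18,-0.006,0],"rot": [0,0,9]},{"hand": 100,"delta_pos": [0.225,-0.007,0],"rot": [0,0,11]},{"hand": 100,"delta_pos": [0.27,-0.0085,0],"rot": [0,0,13]},{"hand": 100,"delta_pos": [0.315,-0.01,0],"rot": [0,0,15]},{"hand": 100,"delta_pos": [0.36,-0.0115,0],"rot": [0,0,17]},{"hand": 100,"delta_pos": [0.4,-0.013,0],"rot": [0,0,18]},{"hand": 100,"delta_pos": [0.43,-0.014,0],"rot": [0,0,18]},{"hand": 100,"delta_pos": [0.4391,-0.014,0],"rot": [0,0,18]}]}}

```text
clock: 10.2
position: [459.4, -204.9, 305.0]
ee_rot: [1.925, -2.481, -0.001]
force: [0.4, 0.4, -0.4]
grip_width: 1.001
```

Emit:
{"op": "arm_command", "data": {"deltas": [{"hand": 100,"delta_pos": [0,0,0.01],"rot": [0,0,0]},{"hand": 100,"delta_pos": [0,0,0.02],"rot": [0,0,0]},{"hand": 100,"delta_pos": [0,0,0.03],"rot": [0,0,0]},{"hand": 100,"delta_pos": [0,0,0.03],"rot": [0,0,0]},{"hand": 100,"delta_pos": [0,0,0.03],"rot": [0,0,0]}]}}

```text
clock: 10.7
position: [460.9, -199.2, 275.6]
ee_rot: [1.936, -2.474, -0.001]
force: [0.6, 0.2, -0.2]
grip_width: 1.004
```

```bash
python3 - <<'E'
from plan import *
plan((460.6,-200.6,51),76)
E
```

```text
delta_pos(m) [0.0014, -0.0001, 0.0426] rot [0.06, 0.02, 0.1] | dist 43 jaw -103.9 tip now [ 460.9 -199.2   93.6] t 10.7 w 87.3 F [ 0.6  0.2 -0.2]
```

Emit:
{"op": "arm_command", "data": {"deltas": [{"hand": 100,"delta_pos": [0.0014,0,0.012],"rot": [0,0,0]},{"hand": 100,"delta_pos": [0.0014,0,0.025],"rot": [0,0,0]},{"hand": 100,"delta_pos": [0.0014,0,0.037],"rot": [0,0,0]},{"hand": 100,"delta_pos": [0.0014,0,0.0426],"rot": [0,0,0]},{"hand": 100,"delta_pos": [0.0014,0,0.0426],"rot": [0,0,0]},{"hand": 50,"delta_pos": [0.0014,0,0.0426],"rot": [0,0,0]},{"hand": 50,"delta_pos": [0.0014,0,0.0426],"rot": [0,0,0]},{"hand": 50,"delta_pos": [0.0014,0,0.0426],"rot": [0,0,0]},{"hand": 50,"delta_pos": [0.0014,0,0.0426],"rot": [0,0,0]},{"hand": 50,"delta_pos": [0.0014,0,0.0426],"rot": [0,0,0]},{"hand": 50,"delta_pos": [0.0014,0,0.0426],"rot": [0,0,0]}]}}

```text
clock: 11.8
position: [460.7, -201.6, 233.7]
ee_rot: [-1.934, 2.476, -0.001]
force: [-0.6, 0.2, 1.6]
grip_width: 0.637
```

Emit:
{"op": "arm_command", "data": {"deltas": [{"hand": 50,"delta_pos": [0,0,-0.004],"rot": [0,0,0]},{"hand": 50,"delta_pos": [0,0,-0.015],"rot": [0,0,0]},{"hand": 50,"delta_pos": [0,0,-0.03],"rot": [0,0,0]},{"hand": 50,"delta_pos": [0,0,-0.05],"rot": [0,0,0]},{"hand": 50,"delta_pos": [0,0,-0.07],"rot": [0,0,0]},{"hand": 50,"delta_pos": [0,0,-0.07],"rot": [0,0,0]},{"hand": 50,"delta_pos": [0,0,-0.07],"rot": [0,0,0]},{"hand": 50,"delta_pos": [0,0,-0.07],"rot": [0,0,0]}]}}

```text
clock: 12.6
position: [460.0, -201.5, 302.4]
ee_rot: [1.933, -2.475, -0.003]
force: [0.7, 0.0, -1.5]
grip_width: 0.648
```

```bash
python3 - <<'E'
from plan import *
plan((520.7,244,110),93.9)
im=pic('side','s4.png')
E
```

```text
delta_pos(m) [-0.4469, 0.0489, 0.0106] rot [0.1, 0.03, -17.91] | dist 450 jaw -104.0 tip now [ 460.  -201.5  120.4] t 12.6 w 56.3 F [ 0.7  0.  -1.5]
```

View pics/s4.png

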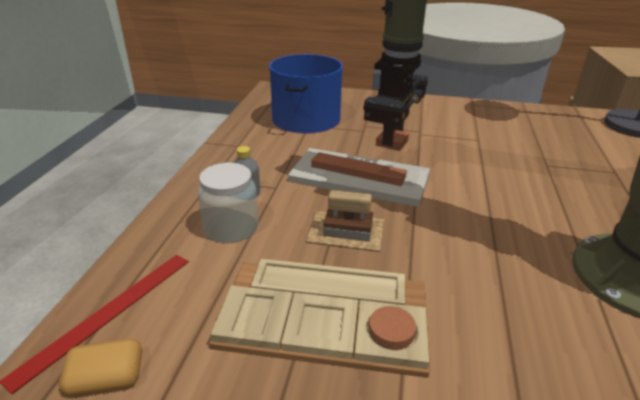

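The square is held at (392,137), width 56 mm. The bare plank is still in place and the disc lies in its nest at (392,327). Moving to the square nest.

Emit:
{"op": "arm_command", "data": {"deltas": [{"hand": 50,"delta_pos": [-0.015,0.0016,0],"rot": [0,0,-1]},{"hand": 50,"delta_pos": [-0.045,0.005,0],"rot": [0,0,-3]},{"hand": 50,"delta_pos": [-0.09,0.01,0],"rot": [0,0,-5]},{"hand": 50,"delta_pos": [-0.135,0.0148,0],"rot": [0,0,-7]},{"hand": 50,"delta_pos": [-0.18,0.02,0],"rot": [0,0,-9]},{"hand": 50,"delta_pos": [-0.225,0.0246,0],"rot": [0,0,-11]},{"hand": 50,"delta_pos": [-0.27,0.0295,0],"rot": [0,0,-13]},{"hand": 50,"delta_pos": [-0.315,0.0345,0],"rot": [0,0,-15]},{"hand": 50,"delta_pos": [-0.36,0.0394,0],"rot": [0,0,-17]},{"hand": 50,"delta_pos": [-0.4,0.0438,0],"rot": [0,0,-17.9]},{"hand": 50,"delta_pos": [-0.435,0.0476,0.003],"rot": [0,0,-17.9]},{"hand": 50,"delta_pos": [-0.4469,0.0489,0.01],"rot": [0,0,-17.9]}]}}

```text
clock: 13.85
position: [519.7, 249.6, 293.6]
ee_rot: [-2.301, 2.135, 0.005]
force: [-0.0, -0.6, -1.0]
grip_width: 0.64
```

Emit:
{"op": "arm_command", "data": {"deltas": [{"hand": 50,"delta_pos": [0,0,0.012],"rot": [0,0,0]},{"hand": 50,"delta_pos": [0,0,0.025],"rot": [0,0,0]},{"hand": 50,"delta_pos": [0,0,0.04],"rot": [0,0,0]},{"hand": 50,"delta_pos": [0,0,0.04],"rot": [0,0,0]},{"hand": 50,"delta_pos": [0,0,0.04],"rot": [0,0,0]},{"hand": 50,"delta_pos": [0,0,0.04],"rot": [0,0,0]}]}}

```text
clock: 14.45
position: [521.7, 243.3, 253.9]
ee_rot: [-2.294, 2.145, -0.001]
force: [0.5, 0.1, -1.4]
grip_width: 0.641
```

```bash
python3 - <<'E'
from ov import *
from plan import plan
plan((520.7,244,34),93.9)
p=r.sense()['position']; t=np.array([p[0],p[1],p[2]-182])
im=np.array(r.read_camera('side'))
overlay('side',im,[(box((520.7,243.6),3.9,62,62,30),G),(box(t[:2],3.9,56,56,t[2]-10),C),(box(t[:2],3.9,56,56,t[2]+10),M)],(270,260,370,360),6,f'q.png')
E
```

```text
delta_pos(m) [-0.0007, 0.001, 0.0379] rot [-0.06, 0.0, -0.07] | dist 38 jaw -86.2 tip now [521.7 243.3  71.9] t 14.45 w 55.8 F [ 0.5  0.1 -1.4]
```

View pics/q.png

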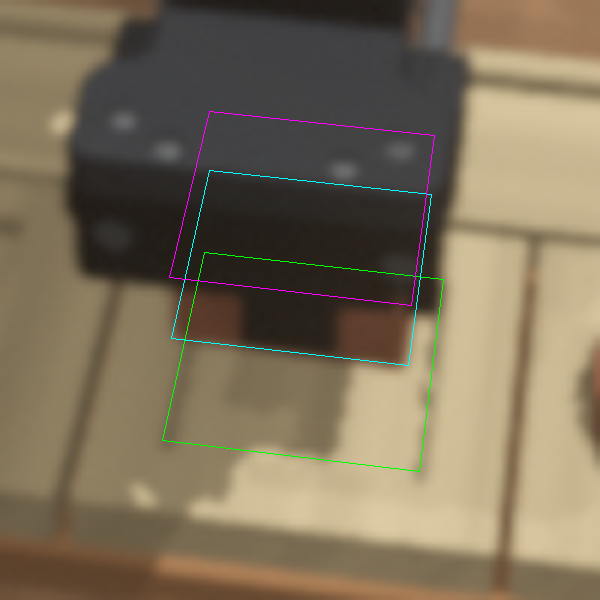

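The held square matches the prediction to within 1 mm. Lowering.

Emit:
{"op": "arm_command", "data": {"deltas": [{"hand": 50,"delta_pos": [-0.0005,0.0007,0.01],"rot": [0,0,0]},{"hand": 50,"delta_pos": [-0.0005,0.0007,0.018],"rot": [0,0,0]},{"hand": 50,"delta_pos": [-0.0005,0.0007,0.025],"rot": [0,0,0]},{"hand": 50,"delta_pos": [-0.0005,0.0007,0.029],"rot": [0,0,0]},{"hand": 50,"delta_pos": [-0.0005,0.0007,0.032],"rot": [0,0,0]},{"hand": 50,"delta_pos": [-0.0005,0.0007,0.035],"rot": [0,0,0]},{"hand": 50,"delta_pos": [-0.0005,0.0007,0.0375],"rot": [0,0,0]},{"hand": 50,"delta_pos": [-0.0005,0.0007,0.0375],"rot": [0,0,0]},{"hand": 50,"delta_pos": [-0.0005,0.0007,0.0375],"rot": [0,0,0]}]}}

```text
clock: 15.4
position: [520.6, 244.3, 216.0]
ee_rot: [-2.296, 2.144, -0.0]
force: [-0.4, 0.3, -1.7]
grip_width: 0.64
```

```bash
python3 - <<'E'
from ov import *
from plan import plan
plan((520.7,243.8,34),93.9)
im=np.array(r.read_camera('side'))
overlay('side',im,[],(270,260,370,360),6,f'q2.png')
E
```

```text
delta_pos(m) [0.0005, -0.0001, 0.0] rot [-0.02, 0.0, -0.0] | dist 1 jaw -86.1 tip now [520.6 244.3  34. ] t 15.4 w 55.6 F [-0.4  0.3 -1.7]
```

View pics/q2.png

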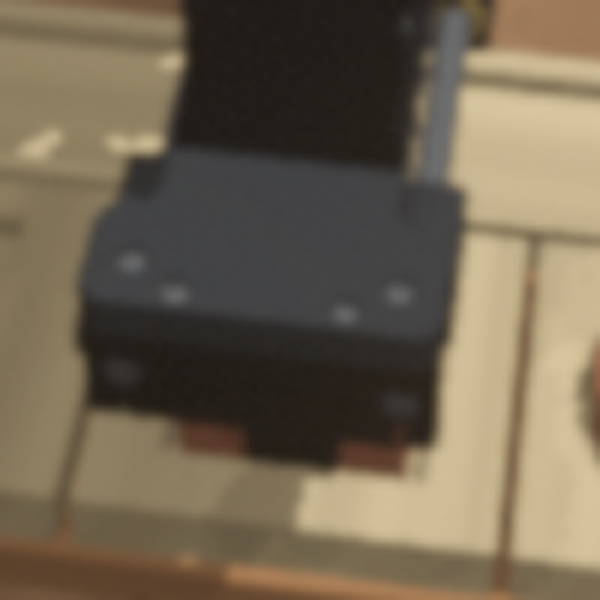

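Emit:
{"op": "arm_command", "data": {"deltas": [{"hand": 80,"delta_pos": [0,0,0.0005],"rot": [0,0,0]},{"hand": 80,"delta_pos": [0,0,0.0005],"rot": [0,0,0]},{"hand": 100,"delta_pos": [0,0,0.0005],"rot": [0,0,0]},{"hand": 100,"delta_pos": [0,0,-0.005],"rot": [0,0,0]},{"hand": 100,"delta_pos": [0,0,-0.025],"rot": [0,0,0]},{"hand": 100,"delta_pos": [0,0,-0.05],"rot": [0,0,0]},{"hand": 100,"delta_pos": [0,0,-0.08],"rot": [0,0,0]},{"hand": 100,"delta_pos": [0,0,-0.09],"rot": [0,0,0]},{"hand": 100,"delta_pos": [0,0,-0.09],"rot": [0,0,0]},{"hand": 100,"delta_pos": [0,0,-0.09],"rot": [0,0,0]}]}}

```text
clock: 16.45
position: [520.3, 244.0, 305.1]
ee_rot: [2.295, -2.144, -0.0]
force: [-0.1, -0.2, -0.5]
grip_width: 1.001
```

```bash
python3 - <<'E'
from ov import *
from plan import plan
plan((531.3,-216,110),79.2)
im=np.array(r.read_camera('side'))
overlay('side',im,[(box((520.7,243.8),3.9,56,56,42),C)],(270,260,430,370),4,f'q3.png')
im=pic('top','t4.png')
overlay('top',im,[(box((531.3,-216),-10.8,216,46,40),M)],(385,165,465,310),4,'t4z.png')
E
```

```text
delta_pos(m) [0.4596, 0.0201, 0.0135] rot [0.05, -0.05, 14.68] | dist 460 jaw -86.1 tip now [520.3 244.  123.1] t 16.45 w 87.1 F [-0.1 -0.2 -0.5]
```

View pics/q3.png

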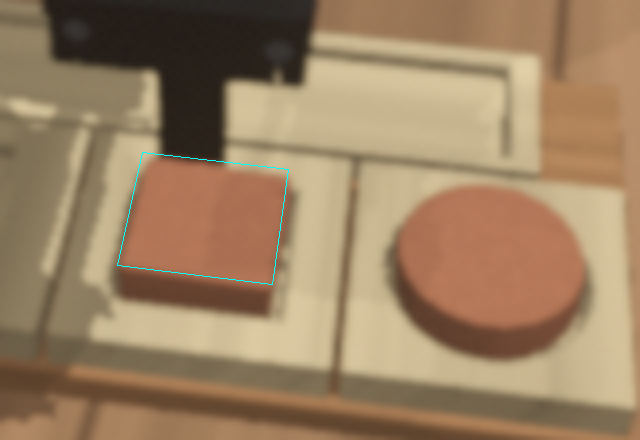

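View pics/t4z.png

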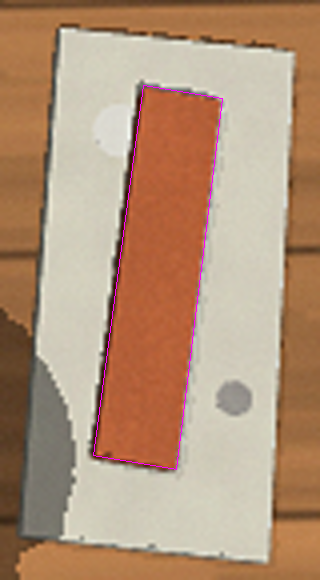

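Both tiles are seated, and the plank outline fits exactly. Going to the plank.

Emit:
{"op": "arm_command", "data": {"deltas": [{"hand": 100,"delta_pos": [0.015,0.0007,0],"rot": [0,0,1]},{"hand": 100,"delta_pos": [0.045,0.002,0],"rot": [0,0,3]},{"hand": 100,"delta_pos": [0.09,0.004,0],"rot": [0,0,5]},{"hand": 100,"delta_pos": [0.135,0.006,0],"rot": [0,0,7]},{"hand": 100,"delta_pos": [0.18,0.008,0],"rot": [0,0,9]},{"hand": 100,"delta_pos": [0.225,0.01,0],"rot": [0,0,11]},{"hand": 100,"delta_pos": [0.27,0.012,0],"rot": [0,0,13]},{"hand": 100,"delta_pos": [0.315,0.014,0],"rot": [0,0,14.7]},{"hand": 100,"delta_pos": [0.36,0.016,0.003],"rot": [0,0,14.7]},{"hand": 100,"delta_pos": [0.405,0.018,0.006],"rot": [0,0,14.7]},{"hand": 100,"delta_pos": [0.44,0.0192,0.01],"rot": [0,0,14.7]},{"hand": 100,"delta_pos": [0.4596,0.0201,0.0135],"rot": [0,0,14.7]}]}}

```text
clock: 17.75
position: [530.0, -220.4, 291.3]
ee_rot: [1.994, -2.425, -0.001]
force: [-0.6, -0.4, -0.9]
grip_width: 1.001
```

Emit:
{"op": "arm_command", "data": {"deltas": [{"hand": 100,"delta_pos": [0,0,0.01],"rot": [0,0,0]},{"hand": 100,"delta_pos": [0,0,0.025],"rot": [0,0,0]},{"hand": 100,"delta_pos": [0,0,0.045],"rot": [0,0,0]},{"hand": 100,"delta_pos": [0,0,0.045],"rot": [0,0,0]},{"hand": 100,"delta_pos": [0,0,0.045],"rot": [0,0,0]},{"hand": 100,"delta_pos": [0,0,0.045],"rot": [0,0,0]}]}}

```text
clock: 18.35
position: [532.3, -214.5, 248.1]
ee_rot: [-2.004, 2.418, -0.001]
force: [-0.2, -0.0, -0.3]
grip_width: 1.001
```

```bash
python3 - <<'E'
from plan import *
plan((531.3,-216,31),79.2)
E
```

```text
delta_pos(m) [0.0016, 0.0007, 0.0351] rot [-0.06, 0.0, 0.1] | dist 35 jaw -100.7 tip now [ 532.3 -214.5   66.1] t 18.35 w 87.1 F [-0.2 -0.  -0.3]
```

Emit:
{"op": "arm_command", "data": {"deltas": [{"hand": 100,"delta_pos": [0.0016,0.0007,0.012],"rot": [0,0,0]},{"hand": 100,"delta_pos": [0.0016,0.0007,0.024],"rot": [0,0,0]},{"hand": 100,"delta_pos": [0.0016,0.0007,0.032],"rot": [0,0,0]},{"hand": 100,"delta_pos": [0.0016,0.0007,0.0351],"rot": [0,0,0]},{"hand": 40,"delta_pos": [0.0016,0.0007,0.0351],"rot": [0,0,0]},{"hand": 40,"delta_pos": [0.0016,0.0007,0.0351],"rot": [0,0,0]},{"hand": 40,"delta_pos": [0.0016,0.0007,0.0351],"rot": [0,0,0]},{"hand": 40,"delta_pos": [0.0016,0.0007,0.0351],"rot": [0,0,0]},{"hand": 40,"delta_pos": [0.0016,0.0007,0.0351],"rot": [0,0,0]},{"hand": 40,"delta_pos": [0.0016,0.0007,0.0351],"rot": [0,0,0]},{"hand": 40,"delta_pos": [0.0016,0.0007,0.0351],"rot": [0,0,0]}], "newtons": 45}}

```text
clock: 19.45
position: [530.8, -217.0, 212.6]
ee_rot: [-2.002, 2.42, -0.0]
force: [-0.1, -0.6, 1.3]
grip_width: 0.521
```

Emit:
{"op": "arm_command", "data": {"deltas": [{"hand": 40,"delta_pos": [0,0,-0.003],"rot": [0,0,0]},{"hand": 40,"delta_pos": [0,0,-0.012],"rot": [0,0,0]},{"hand": 40,"delta_pos": [0,0,-0.03],"rot": [0,0,0]},{"hand": 40,"delta_pos": [0,0,-0.055],"rot": [0,0,0]},{"hand": 40,"delta_pos": [0,0,-0.08],"rot": [0,0,0]},{"hand": 40,"delta_pos": [0,0,-0.1],"rot": [0,0,0]},{"hand": 40,"delta_pos": [0,0,-0.11],"rot": [0,0,0]},{"hand": 40,"delta_pos": [0,0,-0.11],"rot": [0,0,0]},{"hand": 40,"delta_pos": [0,0,-0.11],"rot": [0,0,0]}]}}

```text
clock: 20.35
position: [530.3, -217.0, 321.4]
ee_rot: [2.002, -2.42, -0.002]
force: [0.2, -0.1, -5.0]
grip_width: 0.521
```

```bash
python3 - <<'E'
from plan import *
plan((526.6,157,140),93.9)
im=pic('side','s5.png')
E
```

```text
delta_pos(m) [-0.3667, 0.0737, -0.0004] rot [0.09, 0.02, -14.71] | dist 374 jaw -100.8 tip now [ 530.3 -217.   139.4] t 20.35 w 45.3 F [ 0.2 -0.1 -5. ]
```

View pics/s5.png

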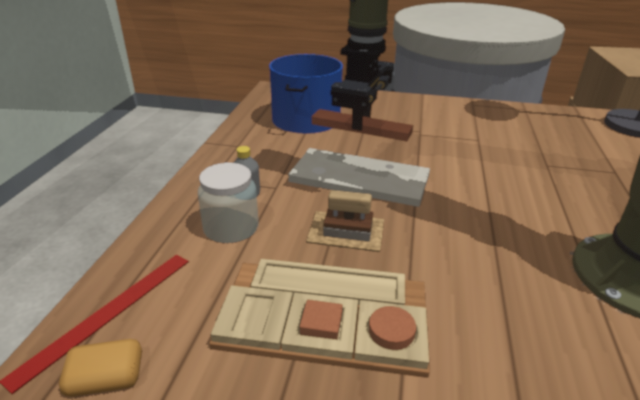

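The plank is held level at (360,125), width 45.3 mm and load 5 N, and its underside clears the grip (90 mm). Moving to the long nest.

Emit:
{"op": "arm_command", "data": {"deltas": [{"hand": 40,"delta_pos": [-0.01,0.002,0],"rot": [0,0,-0.5]},{"hand": 40,"delta_pos": [-0.032,0.0064,0],"rot": [0,0,-1.5]},{"hand": 40,"delta_pos": [-0.063,0.0127,0],"rot": [0,0,-3]},{"hand": 40,"delta_pos": [-0.1,0.02,0],"rot": [0,0,-4.5]},{"hand": 40,"delta_pos": [-0.138,0.0277,0],"rot": [0,0,-6]},{"hand": 40,"delta_pos": [-0.178,0.0358,0],"rot": [0,0,-7.5]},{"hand": 40,"delta_pos": [-0.218,0.0438,0],"rot": [0,0,-9]},{"hand": 40,"delta_pos": [-0.258,0.0518,0],"rot": [0,0,-10.5]},{"hand": 40,"delta_pos": [-0.296,0.0595,0],"rot": [0,0,-12]},{"hand": 40,"delta_pos": [-0.33,0.0663,0],"rot": [0,0,-13.5]},{"hand": 40,"delta_pos": [-0.355,0.0713,0],"rot": [0,0,-14.7]},{"hand": 40,"delta_pos": [-0.3667,0.0737,0],"rot": [0,0,-14.7]}]}}

```text
clock: 21.6
position: [524.5, 163.2, 322.6]
ee_rot: [-2.304, 2.133, 0.003]
force: [-0.3, 0.2, -4.6]
grip_width: 0.518
```

Emit:
{"op": "arm_command", "data": {"deltas": [{"hand": 40,"delta_pos": [0,0,0.01],"rot": [0,0,0]},{"hand": 40,"delta_pos": [0,0,0.03],"rot": [0,0,0]},{"hand": 40,"delta_pos": [0,0,0.05],"rot": [0,0,0]},{"hand": 40,"delta_pos": [0,0,0.07],"rot": [0,0,0]},{"hand": 40,"delta_pos": [0,0,0.075],"rot": [0,0,0]},{"hand": 40,"delta_pos": [0,0,0.075],"rot": [0,0,0]},{"hand": 40,"delta_pos": [0,0,0.075],"rot": [0,0,0]},{"hand": 40,"delta_pos": [0,0,0.075],"rot": [0,0,0]}]}}

```text
clock: 22.4
position: [527.6, 156.9, 248.5]
ee_rot: [-2.294, 2.144, -0.002]
force: [0.3, 0.7, -4.7]
grip_width: 0.523
```

```bash
python3 - <<'E'
from ov import *
from plan import plan
plan((526.6,157,34),93.9)
p=r.sense()['position']; t=np.array([p[0],p[1],p[2]-182])
m=np.zeros((600,800,3),np.uint8)
for cam,cr,s in(('side',(225,220,425,340),4),('top',(215,165,315,325),3)):
    im=np.array(r.read_camera(cam))
    overlay(cam,im,[(box((526.6,157),3.9,222,52,30),G),(box(t[:2],3.9,216,46,t[2]-10),C),(box(t[:2],3.9,216,46,t[2]+10),M)],cr,s,f'p_{cam}.png')
E
```

```text
delta_pos(m) [-0.0002, 0.0011, 0.0325] rot [-0.12, -0.0, -0.03] | dist 32 jaw -86.1 tip now [527.6 156.9  66.5] t 22.4 w 45.5 F [ 0.3  0.7 -4.7]
```

View pics/p_side.png

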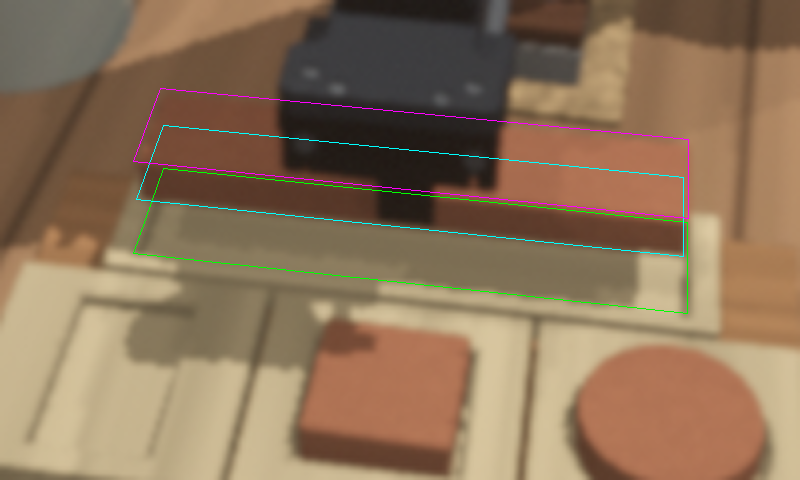

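View pics/p_top.png

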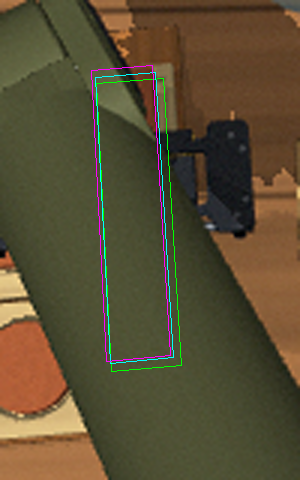

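```bash
python3 - <<'E'
from ov import *
p=r.sense()['position']; t=np.array([p[0],p[1],p[2]-182])
im=np.array(r.read_camera('side'))
sh=[(box((526.6,157),3.9,222,52,30),G),(box(t[:2],3.9,216,46,t[2]-10),C),(box(t[:2],3.9,216,46,t[2]+10),M)]
overlay('side',im,sh,(250,235,290,290),10,'e1.png')
overlay('side',im,sh,(370,245,410,300),10,'e2.png')
cv2.imwrite('pics/e.png',np.hstack([cv2.imread('pics/e1.png'),cv2.imread('pics/e2.png')]))
E
```

```text
(no output)
```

View pics/e.png

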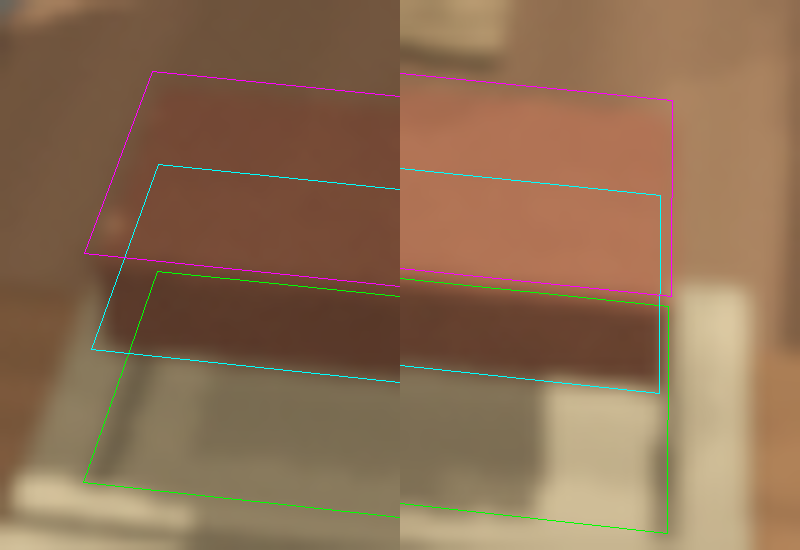

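The held plank agrees with the pocket to within 1 mm. Lowering.

Emit:
{"op": "arm_command", "data": {"deltas": [{"hand": 40,"delta_pos": [-0.0002,0.0012,0.01],"rot": [0,0,0]},{"hand": 40,"delta_pos": [-0.0002,0.0012,0.017],"rot": [0,0,0]},{"hand": 40,"delta_pos": [-0.0002,0.0012,0.021],"rot": [0,0,0]},{"hand": 40,"delta_pos": [-0.0002,0.0012,0.024],"rot": [0,0,0]},{"hand": 40,"delta_pos": [-0.0002,0.0012,0.027],"rot": [0,0,0]},{"hand": 40,"delta_pos": [-0.0002,0.0012,0.03],"rot": [0,0,0]},{"hand": 40,"delta_pos": [-0.0002,0.0012,0.0325],"rot": [0,0,0]},{"hand": 40,"delta_pos": [-0.0002,0.0012,0.0325],"rot": [0,0,0]},{"hand": 40,"delta_pos": [-0.0002,0.0012,0.0325],"rot": [0,0,0]}]}}

```text
clock: 23.45
position: [525.9, 157.1, 214.9]
ee_rot: [-2.296, 2.145, -0.0]
force: [-0.2, 0.5, -3.9]
grip_width: 0.523
```

```bash
python3 - <<'E'
from ov import *
from plan import plan
plan((526.4,157,34),93.9)
im=np.array(r.read_camera('side'))
overlay('side',im,[],(225,220,425,340),4,f'p2.png')
E
```

```text
delta_pos(m) [0.0001, -0.0005, -0.0011] rot [-0.01, -0.0, -0.0] | dist 1 jaw -86.1 tip now [525.9 157.1  32.9] t 23.45 w 45.5 F [-0.2  0.5 -3.9]
```

View pics/p2.png

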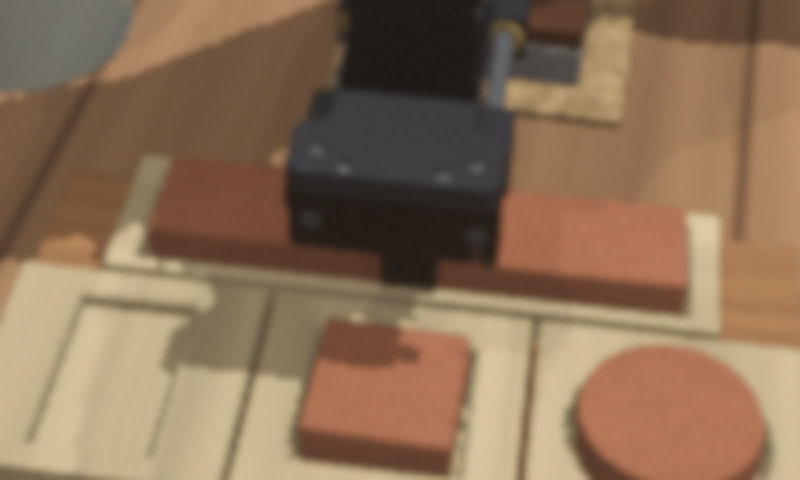

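Emit:
{"op": "arm_command", "data": {"deltas": [{"hand": 65,"delta_pos": [0,0,0],"rot": [0,0,0]},{"hand": 70,"delta_pos": [0,0,0],"rot": [0,0,0]},{"hand": 75,"delta_pos": [0,0,0],"rot": [0,0,0]},{"hand": 75,"delta_pos": [0,0,-0.005],"rot": [0,0,0]},{"hand": 75,"delta_pos": [0,0,-0.025],"rot": [0,0,0]},{"hand": 75,"delta_pos": [0,0,-0.06],"rot": [0,0,0]},{"hand": 75,"delta_pos": [0,0,-0.1],"rot": [0,0,0]},{"hand": 75,"delta_pos": [0,0,-0.13],"rot": [0,0,0]},{"hand": 75,"delta_pos": [0,0,-0.14],"rot": [0,0,0]},{"hand": 75,"delta_pos": [0,0,-0.14],"rot": [0,0,0]},{"hand": 75,"delta_pos": [0,0,-0.14],"rot": [0,0,0]}]}}

```text
clock: 24.6
position: [525.5, 156.8, 353.6]
ee_rot: [2.294, -2.144, -0.001]
force: [0.0, 0.2, -0.3]
grip_width: 0.745
```

```bash
python3 - <<'E'
from ov import *
from plan import plan
im=pic('side','s6.png')
overlay('side',im,[(box((526,157),3.9,216,46,42),C)],(225,220,425,340),4,f'p3.png')
for n,z in (('block_mid',23),('grip_mid',74),('pad_top',6)):
    for d in r.place_of('side',n)[:2]: print(n,np.round(d['centre'],1),d['confidence'],np.round(ray('side',d['centre'],z),1))
im=pic('top','t6.png')
for n,z in (('block_mid',23),('grip_mid',74),('pad_top',6)):
    for d in r.place_of('top',n)[:2]: print(n,np.round(d['centre'],1),d['confidence'],np.round(ray('top',d['centre'],z),1))
plan((526,157,150),93.9)
E
```

```text
block_mid [348.9 222.7] 0.83 [517.6 -12.8  23. ]
block_mid [350.  204.3] 0.67 [525.  -75.8  23. ]
pad_top [347.5 229.6] 0.71 [519.6 -12.7   6. ]
block_mid [335.9 241.6] 0.97 [517.2 -15.3  23. ]
grip_mid [332.9 238.5] 0.77 [516.4  -7.7  74. ]
pad_top [335.7 240.4] 0.57 [522.6 -15.2   6. ]
delta_pos(m) [0.0001, -0.0002, 0.0223] rot [0.06, 0.0, 0.0] | dist 22 jaw -86.1 tip now [525.8 157.  172.3] t 25.0 w 65.4 F [0.3 0.8 0.3]
```

View pics/p3.png

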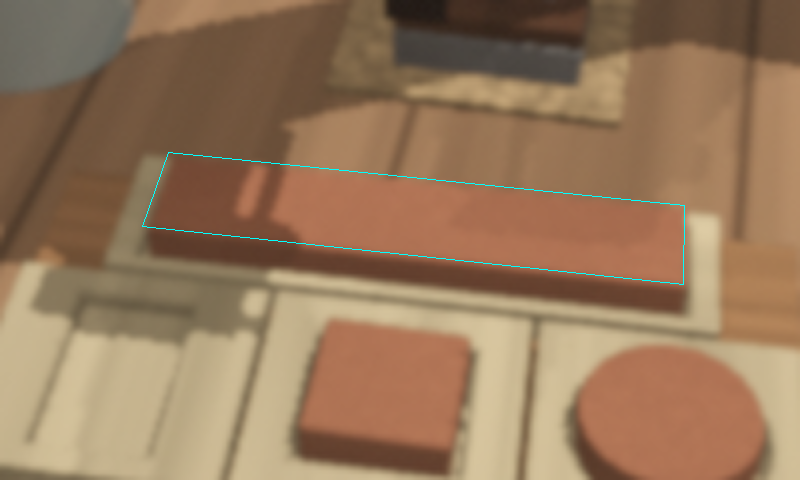

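View pics/t6.png

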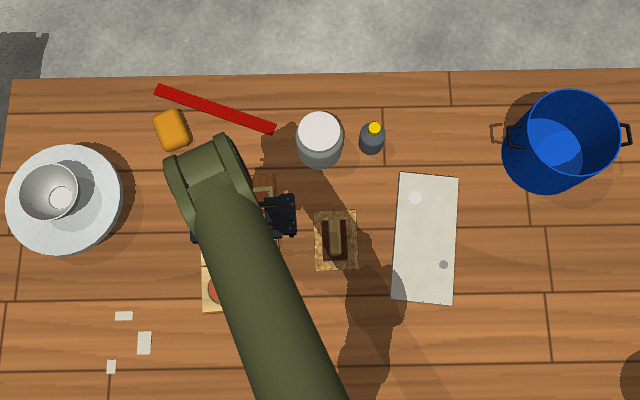

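The plank is seated in the long nest. The block hasn't moved; I'll refine its pose.

```bash
python3 - <<'E'
from ov import *
b=(520.0,-12.8);yb=1.5;pd=(521.5,-14.5);yp=1.0
im=cv2.imread('pics/top0.png')[:,:,::-1]
overlay('top',im,[(box(b,yb,80,26,90),G),(box(b,yb,90,56,40),M),(box(pd,yp,140,100,6),C)],(305,200,365,280),7,'b_t.png')
im=cv2.imread('pics/t6.png')[:,:,::-1]
overlay('top',im,[(box(b,yb,80,26,90),G),(box(b,yb,90,56,40),M)],(305,200,365,280),7,'b_t2.png')
im=cv2.imread('pics/side0.png')[:,:,::-1]
overlay('side',im,[(box(b,yb,80,26,90),G),(box(b,yb,90,56,40),M),(box(pd,yp,140,100,6),C)],(295,180,395,260),6,'b_s.png')
cv2.imwrite('pics/b.png',cv2.resize(np.hstack([cv2.imread('pics/b_t.png'),cv2.imread('pics/b_t2.png')]),(798,532)))
E
```

```text
(no output)
```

View pics/b.png

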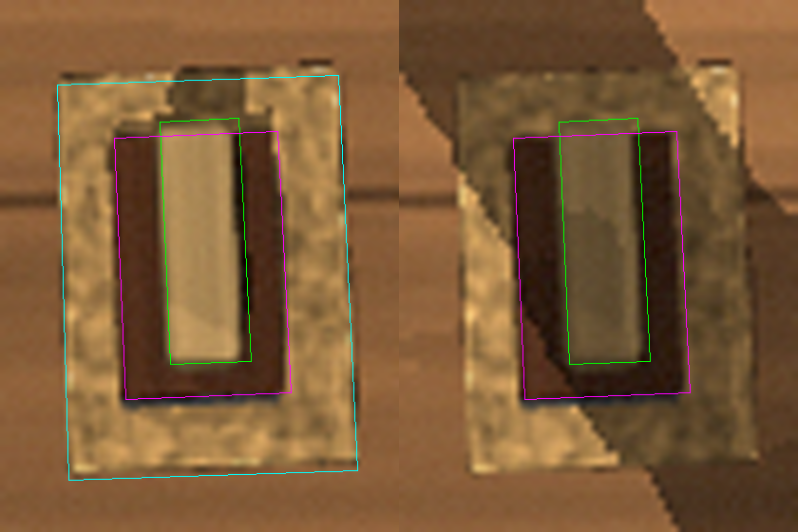

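View pics/b_s.png

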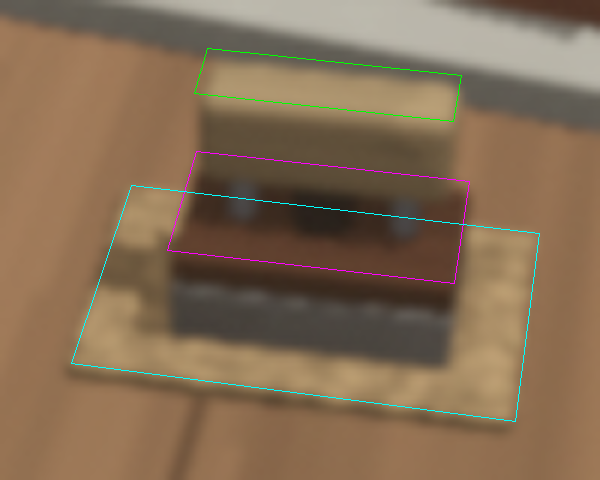

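```bash
python3 - <<'E'
from plan import *
plan((520.3,-12,130),91.3)
E
```

```text
delta_pos(m) [0.1683, 0.0169, 0.0423] rot [0.06, 0.0, 2.6] | dist 174 jaw -86.1 tip now [525.8 157.  172.3] t 25.0 w 65.4 F [0.3 0.8 0.3]
```

Emit:
{"op": "arm_command", "data": {"deltas": [{"hand": 75,"delta_pos": [0.015,0.0015,0.004],"rot": [0,0,0.5]},{"hand": 75,"delta_pos": [0.045,0.0045,0.012],"rot": [0,0,1]},{"hand": 75,"delta_pos": [0.08,0.008,0.02],"rot": [0,0,1.5]},{"hand": 75,"delta_pos": [0.115,0.0115,0.029],"rot": [0,0,2]},{"hand": 75,"delta_pos": [0.145,0.0145,0.036],"rot": [0,0,2.6]},{"hand": 75,"delta_pos": [0.162,0.0162,0.041],"rot": [0,0,2.6]},{"hand": 75,"delta_pos": [0.1683,0.0169,0.0423],"rot": [0,0,2.6]},{"hand": 75,"delta_pos": [0.1683,0.0169,0.0423],"rot": [0,0,2.6]},{"hand": 75,"delta_pos": [0.1683,0.0169,0.0423],"rot": [0,0,2.6]}]}}

```text
clock: 25.9
position: [520.5, -11.2, 312.8]
ee_rot: [-2.247, 2.195, -0.0]
force: [0.3, 0.6, 1.6]
grip_width: 0.75
```

```bash
python3 - <<'E'
from plan import *
plan((520.3,-12,58),91.3)
im=pic('side','s7.png')
cv2.imwrite('pics/s7z.png',cv2.resize(im[100:260,270:430,::-1],None,fx=3.5,fy=3.5,interpolation=cv2.INTER_CUBIC))
for d in r.place_of('side','block_mid')[:2]: print(np.round(d['centre'],1),d['confidence'],np.round(ray('side',d['centre'],23),1))
E
```

```text
delta_pos(m) [0.0009, 0.0002, 0.0728] rot [-0.03, 0.03, 0.05] | dist 73 jaw -88.7 tip now [520.5 -11.2 130.8] t 25.9 w 65.3 F [0.3 0.6 1.6]
[350.9 224.3] 0.69 [513.1  -8.5  23. ]
[233.2 224.2] 0.44 [734.1  40.8  23. ]
```

View pics/s7z.png

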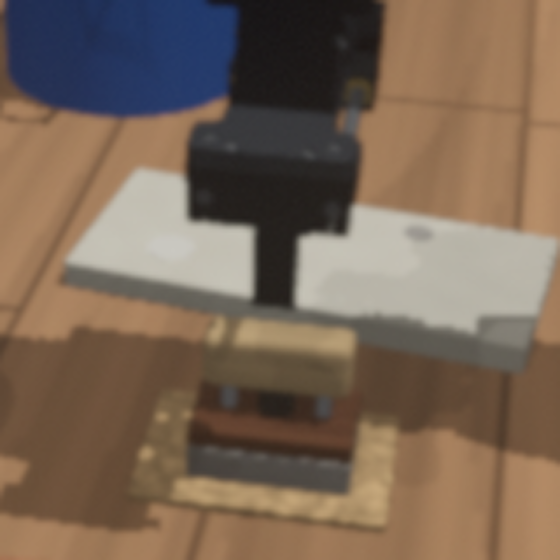

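The block is unmoved, and the fingers are straight above its grip. Going down to grip it.

Emit:
{"op": "arm_command", "data": {"deltas": [{"hand": 75,"delta_pos": [0.0008,0,0.02],"rot": [0,0,0]},{"hand": 75,"delta_pos": [0.0008,0,0.04],"rot": [0,0,0]},{"hand": 75,"delta_pos": [0.0008,0,0.055],"rot": [0,0,0]},{"hand": 75,"delta_pos": [0.0008,0,0.067],"rot": [0,0,0]},{"hand": 75,"delta_pos": [0.0008,0,0.0725],"rot": [0,0,0]},{"hand": 75,"delta_pos": [0.0008,0,0.0725],"rot": [0,0,0]},{"hand": 20,"delta_pos": [0.0008,0,0.0725],"rot": [0,0,0]},{"hand": 20,"delta_pos": [0.0008,0,0.0725],"rot": [0,0,0]},{"hand": 20,"delta_pos": [0.0008,0,0.0725],"rot": [0,0,0]},{"hand": 20,"delta_pos": [0.0008,0,0.0725],"rot": [0,0,0]},{"hand": 20,"delta_pos": [0.0008,0,0.0725],"rot": [0,0,0]},{"hand": 20,"delta_pos": [0.0008,0,0.0725],"rot": [0,0,0]}], "newtons": 50}}

```text
clock: 27.2
position: [520.5, -12.4, 240.2]
ee_rot: [-2.246, 2.196, 0.0]
force: [0.4, 4.3, 1.9]
grip_width: 0.295
```

Emit:
{"op": "arm_command", "data": {"deltas": [{"hand": 20,"delta_pos": [0,0,-0.003],"rot": [0,0,0]},{"hand": 20,"delta_pos": [0,0,-0.012],"rot": [0,0,0]},{"hand": 20,"delta_pos": [0,0,-0.025],"rot": [0,0,0]},{"hand": 20,"delta_pos": [0,0,-0.04],"rot": [0,0,0]},{"hand": 20,"delta_pos": [0,0,-0.05],"rot": [0,0,0]},{"hand": 20,"delta_pos": [0,0,-0.05],"rot": [0,0,0]},{"hand": 20,"delta_pos": [0,0,-0.05],"rot": [0,0,0]},{"hand": 20,"delta_pos": [0,0,-0.05],"rot": [0,0,0]}]}}

```text
clock: 28.0
position: [520.1, -12.9, 289.5]
ee_rot: [2.246, -2.196, -0.001]
force: [-0.1, -0.4, -3.8]
grip_width: 0.296
```

```bash
python3 - <<'E'
from plan import *
plan((433.4,-209.2,110),82.8)
im=pic('side','s8.png')
cv2.imwrite('pics/s8z.png',cv2.resize(im[100:260,270:430,::-1],None,fx=3.5,fy=3.5,interpolation=cv2.INTER_CUBIC))
E
```

```text
delta_pos(m) [0.1943, 0.0911, -0.0024] rot [0.07, -0.01, 8.49] | dist 215 jaw -88.7 tip now [520.1 -12.9 107.5] t 28.0 w 25.8 F [-0.1 -0.4 -3.8]
```

View pics/s8z.png

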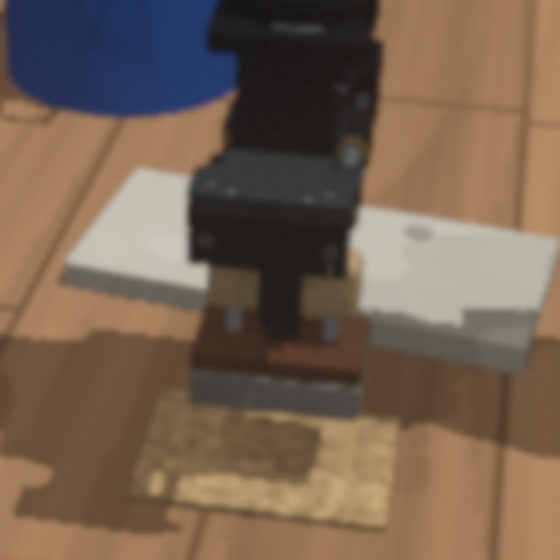

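The block is held level. Moving over the near end of the shelf.

Emit:
{"op": "arm_command", "data": {"deltas": [{"hand": 20,"delta_pos": [0.01,0.0047,0],"rot": [0,0,0.5]},{"hand": 20,"delta_pos": [0.03,0.014,0],"rot": [0,0,1.5]},{"hand": 20,"delta_pos": [0.06,0.028,0],"rot": [0,0,3]},{"hand": 20,"delta_pos": [0.09,0.0422,0],"rot": [0,0,4.5]},{"hand": 20,"delta_pos": [0.12,0.0563,0],"rot": [0,0,6]},{"hand": 20,"delta_pos": [0.15,0.0703,0],"rot": [0,0,7.5]},{"hand": 20,"delta_pos": [0.175,0.082,0],"rot": [0,0,8.5]},{"hand": 20,"delta_pos": [0.189,0.0886,0],"rot": [0,0,8.5]},{"hand": 20,"delta_pos": [0.1943,0.0911,0],"rot": [0,0,8.5]},{"hand": 20,"delta_pos": [0.1943,0.0911,0],"rot": [0,0,8.5]},{"hand": 20,"delta_pos": [0.1943,0.0911,0],"rot": [0,0,8.5]}]}}

```text
clock: 29.15
position: [434.0, -208.2, 289.9]
ee_rot: [-2.078, 2.355, 0.001]
force: [1.4, 0.6, -4.4]
grip_width: 0.295
```

```bash
python3 - <<'E'
from ov import *
from plan import plan
plan((433.4,-209.2,74),82.8)
p=r.sense()['position']
im=np.array(r.read_camera('side'))
overlay('side',im,[(box((526.6,-220.9),-7.2,300,140,20),C),(box(p[:2],-7.2,90,56,p[2]-182-52.2),G)],(280,90,440,220),4,'n1.png')
E
```

```text
delta_pos(m) [0.001, 0.0005, 0.0339] rot [0.0, 0.04, 0.05] | dist 34 jaw -97.1 tip now [ 434.  -208.2  107.9] t 29.15 w 25.7 F [ 1.4  0.6 -4.4]
```

View pics/n1.png

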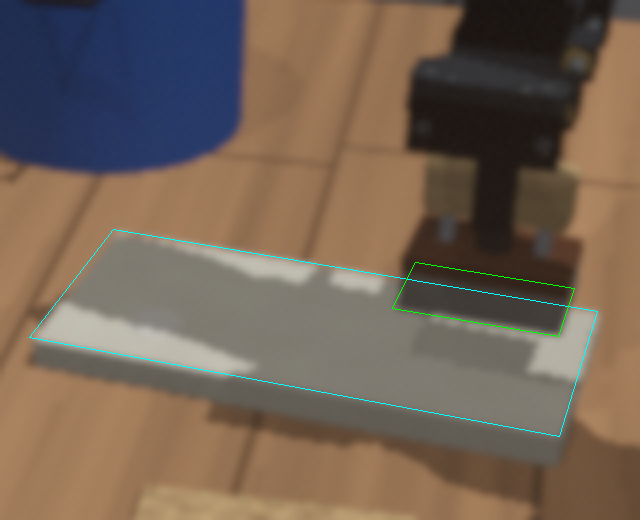

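Emit:
{"op": "arm_command", "data": {"deltas": [{"hand": 20,"delta_pos": [0.001,0.0005,0.01],"rot": [0,0,0]},{"hand": 20,"delta_pos": [0.001,0.0005,0.02],"rot": [0,0,0]},{"hand": 20,"delta_pos": [0.001,0.0005,0.029],"rot": [0,0,0]},{"hand": 20,"delta_pos": [0.001,0.0005,0.034],"rot": [0,0,0]},{"hand": 20,"delta_pos": [0.001,0.0005,0.036],"rot": [0,0,0]},{"hand": 20,"delta_pos": [0.001,0.0005,0.038],"rot": [0,0,0]},{"hand": 20,"delta_pos": [0.001,0.0005,0.04],"rot": [0,0,0]},{"hand": 20,"delta_pos": [0.001,0.0005,0.0415],"rot": [0,0,0]},{"hand": 20,"delta_pos": [0.001,0.0005,0.0425],"rot": [0,0,0]},{"hand": 20,"delta_pos": [0.001,0.0005,0.0425],"rot": [0,0,0]},{"hand": 20,"delta_pos": [0.001,0.0005,0.0425],"rot": [0,0,0]}]}}

```text
clock: 30.3
position: [433.3, -209.9, 247.9]
ee_rot: [-2.077, 2.356, -0.0]
force: [-3.5, 3.3, 5.0]
grip_width: 0.294
```

```bash
python3 - <<'E'
from ov import *
from plan import plan
plan((617.8,-232.4,65.2),82.8)
im=np.array(r.read_camera('side'))
overlay('side',im,[],(370,110,440,200),6,'n2.png')
E
```

```text
delta_pos(m) [-0.0008, -0.1859, 0.0008] rot [-0.02, -0.0, -0.0] | dist 186 jaw -97.2 tip now [ 433.3 -209.9   65.9] t 30.3 w 25.5 F [-3.5  3.3  5. ]
```

View pics/n2.png

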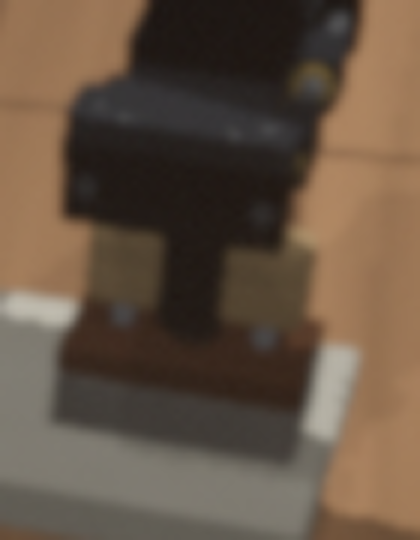

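Pressed with about 5 N and the gap is half closed. Stroking outward.

Emit:
{"op": "arm_command", "data": {"deltas": [{"hand": 20,"delta_pos": [0,-0.003,0.0005],"rot": [0,0,0]},{"hand": 20,"delta_pos": [0,-0.008,0.0007],"rot": [0,0,0]},{"hand": 20,"delta_pos": [0,-0.016,0.0007],"rot": [0,0,0]},{"hand": 20,"delta_pos": [0,-0.025,0.0007],"rot": [0,0,0]},{"hand": 20,"delta_pos": [0,-0.034,0.0007],"rot": [0,0,0]},{"hand": 20,"delta_pos": [0,-0.043,0.0007],"rot": [0,0,0]},{"hand": 20,"delta_pos": [0,-0.052,0.0007],"rot": [0,0,0]},{"hand": 20,"delta_pos": [0,-0.061,0.0007],"rot": [0,0,0]},{"hand": 20,"delta_pos": [0,-0.07,0.0007],"rot": [0,0,0]},{"hand": 20,"delta_pos": [0,-0.079,0.0007],"rot": [0,0,0]},{"hand": 20,"delta_pos": [0,-0.088,0.0007],"rot": [0,0,0]},{"hand": 20,"delta_pos": [0,-0.093,0.0007],"rot": [0,0,0]}]}}

```text
clock: 31.55
position: [525.7, -222.7, 247.3]
ee_rot: [2.076, -2.357, 0.002]
force: [-5.0, 0.6, 5.3]
grip_width: 0.296
```

```bash
python3 - <<'E'
from ov import *
from plan import plan
plan((617.8,-232.4,65.2),82.8)
im=np.array(r.read_camera('side'))
p=r.sense()['position']
overlay('side',im,[(box(p[:2],-7.2,90,56,20),G)],(310,100,410,210),5,'n3.png')
E
```

```text
delta_pos(m) [-0.002, -0.0926, 0.0001] rot [-0.0, -0.09, -0.05] | dist 93 jaw -97.2 tip now [ 525.7 -222.7   65.3] t 31.55 w 25.7 F [-5.   0.6  5.3]
```

View pics/n3.png

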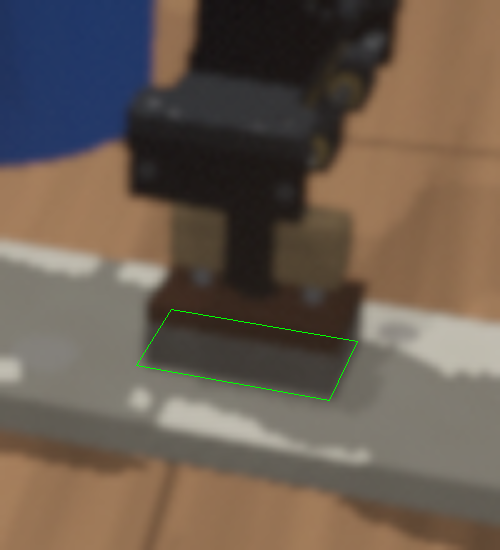

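The block is flat at mid-shelf, Fz 5.3 N. Continuing to the far end.

Emit:
{"op": "arm_command", "data": {"deltas": [{"hand": 20,"delta_pos": [-0.0005,-0.004,0],"rot": [0,0,0]},{"hand": 20,"delta_pos": [-0.001,-0.011,0],"rot": [0,0,0]},{"hand": 20,"delta_pos": [-0.001,-0.02,0],"rot": [0,0,0]},{"hand": 20,"delta_pos": [-0.0015,-0.029,0],"rot": [0,0,0]},{"hand": 20,"delta_pos": [-0.002,-0.038,0],"rot": [0,0,0]},{"hand": 20,"delta_pos": [-0.002,-0.047,0],"rot": [0,0,0]},{"hand": 20,"delta_pos": [-0.002,-0.056,0],"rot": [0,0,0]},{"hand": 20,"delta_pos": [-0.002,-0.065,0],"rot": [0,0,0]},{"hand": 20,"delta_pos": [-0.002,-0.074,0],"rot": [0,0,0]},{"hand": 20,"delta_pos": [-0.002,-0.083,0],"rot": [0,0,0]},{"hand": 20,"delta_pos": [-0.002,-0.091,0],"rot": [0,0,0]},{"hand": 20,"delta_pos": [-0.002,-0.094,0],"rot": [0,0,0]}]}}

```text
clock: 32.8
position: [619.3, -232.5, 247.4]
ee_rot: [2.076, -2.357, 0.002]
force: [-5.3, 0.1, 5.9]
grip_width: 0.296
```

```bash
python3 - <<'E'
from ov import *
from plan import plan
plan((526.6,-220.9,65.2),82.8)
im=np.array(r.read_camera('side'))
p=r.sense()['position']
overlay('side',im,[(box(p[:2],-7.2,90,56,20),G)],(270,90,370,200),5,'n4.png')
E
```

```text
delta_pos(m) [0.0002, 0.0934, 0.0001] rot [-0.02, -0.09, -0.05] | dist 93 jaw -97.3 tip now [ 619.3 -232.5   65.4] t 32.8 w 25.7 F [-5.3  0.1  5.9]
```

View pics/n4.png

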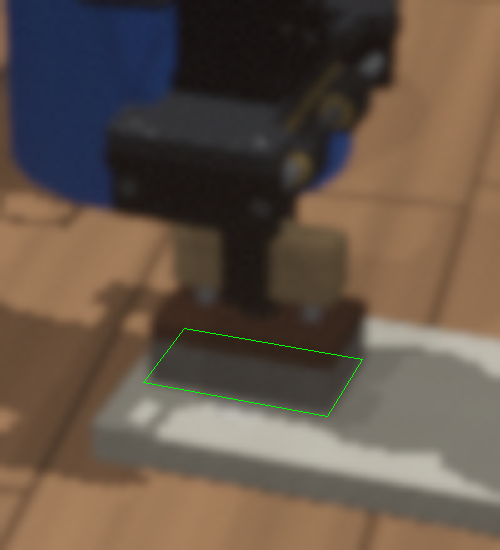

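The block is at the far end (x≈+92), flat, 5.9 N. After a short hold, going back.

Emit:
{"op": "arm_command", "data": {"deltas": [{"hand": 20,"delta_pos": [0,0,0],"rot": [0,0,0]},{"hand": 20,"delta_pos": [0,0.003,0],"rot": [0,0,0]},{"hand": 20,"delta_pos": [0,0.01,0],"rot": [0,0,0]},{"hand": 20,"delta_pos": [0,0.019,0],"rot": [0,0,0]},{"hand": 20,"delta_pos": [0,0.028,0],"rot": [0,0,0]},{"hand": 20,"delta_pos": [0,0.037,0],"rot": [0,0,0]},{"hand": 20,"delta_pos": [0,0.046,0],"rot": [0,0,0]},{"hand": 20,"delta_pos": [0,0.055,0],"rot": [0,0,0]},{"hand": 20,"delta_pos": [0,0.064,0],"rot": [0,0,0]},{"hand": 20,"delta_pos": [0,0.073,0],"rot": [0,0,0]},{"hand": 20,"delta_pos": [0,0.082,0],"rot": [0,0,0]},{"hand": 20,"delta_pos": [0,0.09,0],"rot": [0,0,0]}]}}

```text
clock: 34.05
position: [529.6, -220.3, 247.6]
ee_rot: [-2.077, 2.355, -0.005]
force: [5.0, -0.5, 4.6]
grip_width: 0.299
```

```bash
python3 - <<'E'
from ov import *
from plan import plan
plan((432.6,-209.2,65.2),82.8)
im=np.array(r.read_camera('side'))
p=r.sense()['position']
overlay('side',im,[(box(p[:2],-7.2,90,56,20),G)],(310,100,410,210),5,'n5.png')
E
```

```text
delta_pos(m) [0.0011, 0.0976, 0.0001] rot [-0.18, -0.05, -0.0] | dist 98 jaw -97.2 tip now [ 529.6 -220.3   65.6] t 34.05 w 26.0 F [ 5.  -0.5  4.6]
```

View pics/n5.png

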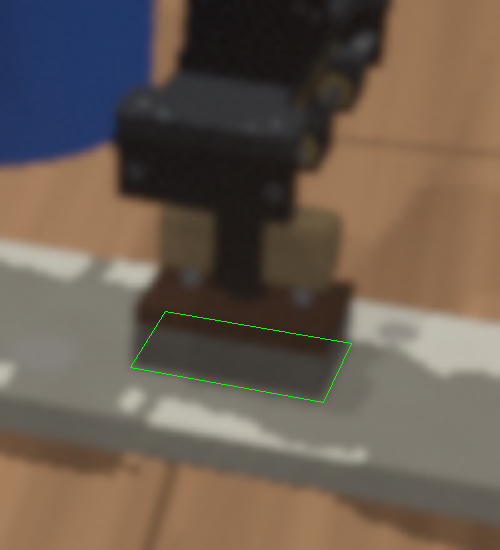

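Emit:
{"op": "arm_command", "data": {"deltas": [{"hand": 20,"delta_pos": [0.0005,0.005,0.0003],"rot": [0,0,0]},{"hand": 20,"delta_pos": [0.001,0.014,0.0004],"rot": [0,0,0]},{"hand": 20,"delta_pos": [0.001,0.023,0.0004],"rot": [0,0,0]},{"hand": 20,"delta_pos": [0.001,0.032,0.0004],"rot": [0,0,0]},{"hand": 20,"delta_pos": [0.001,0.041,0.0004],"rot": [0,0,0]},{"hand": 20,"delta_pos": [0.001,0.05,0.0004],"rot": [0,0,0]},{"hand": 20,"delta_pos": [0.001,0.059,0.0004],"rot": [0,0,0]},{"hand": 20,"delta_pos": [0.001,0.068,0.0004],"rot": [0,0,0]},{"hand": 20,"delta_pos": [0.001,0.077,0.0004],"rot": [0,0,0]},{"hand": 20,"delta_pos": [0.001,0.086,0.0004],"rot": [0,0,0]},{"hand": 20,"delta_pos": [0.001,0.095,0.0004],"rot": [0,0,0]},{"hand": 20,"delta_pos": [0.001,0.0985,0.0004],"rot": [0,0,0]}]}}

```text
clock: 35.3
position: [431.5, -209.0, 247.1]
ee_rot: [-2.076, 2.356, -0.004]
force: [5.7, -0.3, 5.8]
grip_width: 0.297
```

Emit:
{"op": "arm_command", "data": {"deltas": [{"hand": 20,"delta_pos": [0,0,0],"rot": [0,0,0]},{"hand": 20,"delta_pos": [0,0,0],"rot": [0,0,0]},{"hand": 20,"delta_pos": [0,0,0],"rot": [0,0,0]}]}}

```text
clock: 35.6
position: [431.5, -209.0, 246.8]
ee_rot: [-2.077, 2.357, -0.002]
force: [3.1, -0.0, 5.0]
grip_width: 0.295
```

```bash
python3 - <<'E'
from ov import *
from plan import plan
plan((521.5,-13.2,110),91)
im=np.array(r.read_camera('side'))
p=r.sense()['position']
overlay('side',im,[(box((526.6,-220.9),-7.2,300,140,20),C),(box(p[:2],-7.2,90,56,20),G)],(280,90,440,220),4,'n6.png')
E
```

```text
delta_pos(m) [-0.2056, -0.0647, -0.0453] rot [-0.05, -0.05, -8.23] | dist 220 jaw -97.2 tip now [ 431.5 -209.    64.8] t 35.6 w 25.7 F [ 3.1 -0.   5. ]
```

View pics/n6.png

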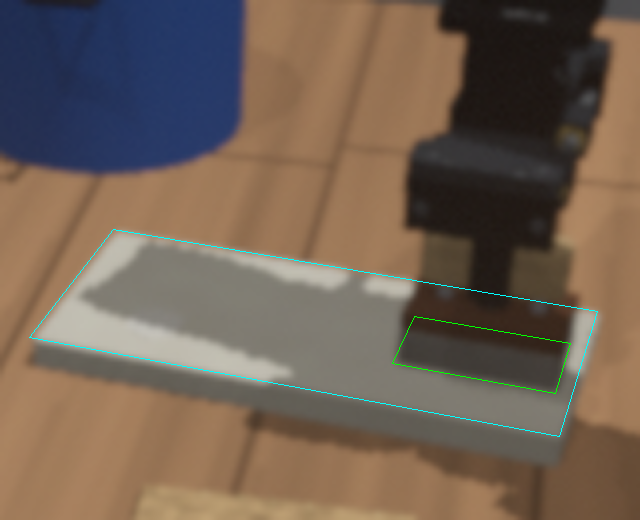

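Strokes complete with Fz of 4.6–5.9 N throughout. Lifting and returning to the pad.

Emit:
{"op": "arm_command", "data": {"deltas": [{"hand": 20,"delta_pos": [0,0,-0.006],"rot": [0,0,0]},{"hand": 20,"delta_pos": [0,0,-0.015],"rot": [0,0,0]},{"hand": 20,"delta_pos": [0,0,-0.03],"rot": [0,0,0]},{"hand": 20,"delta_pos": [0,0,-0.042],"rot": [0,0,0]},{"hand": 20,"delta_pos": [0,0,-0.047],"rot": [0,0,0]},{"hand": 20,"delta_pos": [0,0,-0.047],"rot": [0,0,0]},{"hand": 20,"delta_pos": [0,0,-0.047],"rot": [0,0,0]}]}}

```text
clock: 36.35
position: [431.2, -208.8, 292.8]
ee_rot: [2.077, -2.356, -0.002]
force: [0.0, -0.3, -4.6]
grip_width: 0.295
```

```bash
python3 - <<'E'
from ov import *
from plan import plan
plan((521.5,-13.5,110),91)
im=np.array(r.read_camera('side'))
p=r.sense()['position']
overlay('side',im,[(box(p[:2],-7.2,90,56,p[2]-182-52.2),G)],(280,90,440,220),4,'n7.png')
E
```

```text
delta_pos(m) [-0.2051, -0.065, 0.0007] rot [0.09, 0.03, -8.22] | dist 215 jaw -97.2 tip now [ 431.2 -208.8  110.8] t 36.35 w 25.6 F [ 0.  -0.3 -4.6]
```

View pics/n7.png

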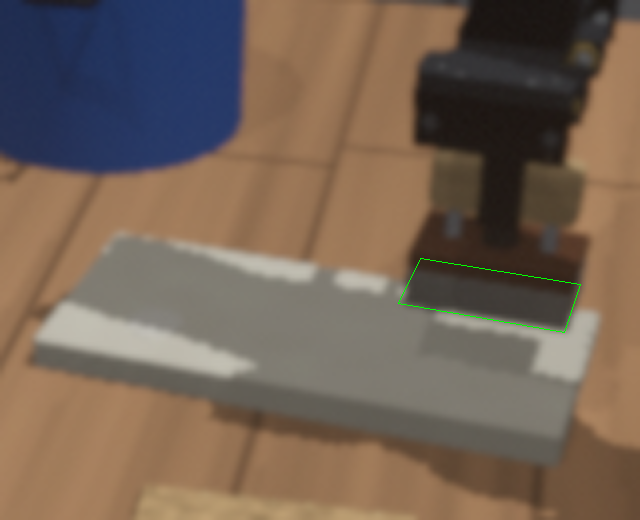

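The block hangs level, and the overlay shows no slip in the grasp.

Emit:
{"op": "arm_command", "data": {"deltas": [{"hand": 20,"delta_pos": [-0.01,-0.0032,0],"rot": [0,0,-0.5]},{"hand": 20,"delta_pos": [-0.03,-0.0095,0],"rot": [0,0,-1.5]},{"hand": 20,"delta_pos": [-0.06,-0.019,0],"rot": [0,0,-3]},{"hand": 20,"delta_pos": [-0.092,-0.0292,0],"rot": [0,0,-4.5]},{"hand": 20,"delta_pos": [-0.125,-0.0396,0],"rot": [0,0,-6]},{"hand": 20,"delta_pos": [-0.157,-0.0498,0],"rot": [0,0,-7.5]},{"hand": 20,"delta_pos": [-0.185,-0.0586,0],"rot": [0,0,-8.2]},{"hand": 20,"delta_pos": [-0.2,-0.0634,0],"rot": [0,0,-8.2]},{"hand": 20,"delta_pos": [-0.2051,-0.065,0],"rot": [0,0,-8.2]},{"hand": 20,"delta_pos": [-0.2051,-0.065,0],"rot": [0,0,-8.2]},{"hand": 20,"delta_pos": [-0.2051,-0.065,0],"rot": [0,0,-8.2]}]}}

```text
clock: 37.5
position: [521.7, -14.0, 293.1]
ee_rot: [2.239, -2.202, -0.0]
force: [-0.1, -0.3, -4.3]
grip_width: 0.297
```

```bash
python3 - <<'E'
from ov import *
from plan import plan
plan((521.5,-13.5,59),91)
im=np.array(r.read_camera('side'))
p=r.sense()['position']
overlay('side',im,[(box((522,-14.5),1,140,100,6),C),(box(p[:2],1,90,56,p[2]-182-52.2),G)],(280,130,420,260),4,'n8.png')
E
```

```text
delta_pos(m) [-0.0006, 0.0001, 0.0521] rot [0.06, -0.04, -0.03] | dist 52 jaw -89.0 tip now [521.7 -14.  111.1] t 37.5 w 25.8 F [-0.1 -0.3 -4.3]
```

View pics/n8.png

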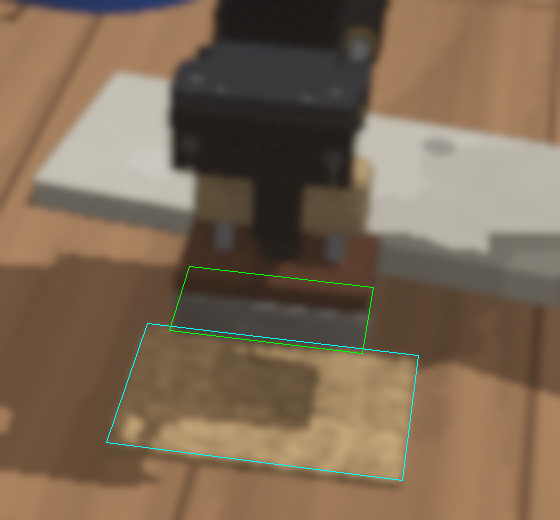

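Centred over the pad. Lowering and releasing.

Emit:
{"op": "arm_command", "data": {"deltas": [{"hand": 20,"delta_pos": [0,0,0.012],"rot": [0,0,0]},{"hand": 20,"delta_pos": [0,0,0.026],"rot": [0,0,0]},{"hand": 20,"delta_pos": [0,0,0.038],"rot": [0,0,0]},{"hand": 20,"delta_pos": [0,0,0.045],"rot": [0,0,0]},{"hand": 20,"delta_pos": [0,0,0.049],"rot": [0,0,0]},{"hand": 20,"delta_pos": [0,0,0.052],"rot": [0,0,0]},{"hand": 20,"delta_pos": [0,0,0.0535],"rot": [0,0,0]},{"hand": 20,"delta_pos": [0,0,0.0535],"rot": [0,0,0]},{"hand": 20,"delta_pos": [0,0,0.0535],"rot": [0,0,0]}]}}

```text
clock: 38.45
position: [522.1, -13.3, 240.6]
ee_rot: [2.241, -2.202, 0.001]
force: [-3.1, 0.9, 1.8]
grip_width: 0.294
```

```bash
python3 - <<'E'
from plan import plan
plan((521.5,-13.5,59),91)
E
```

```text
delta_pos(m) [0.0002, 0.0006, -0.0004] rot [-0.01, -0.01, 0.01] | dist 1 jaw -89.0 tip now [522.1 -13.3  58.6] t 38.45 w 25.6 F [-3.1  0.9  1.8]
```

It stands on the pad. Opening and withdrawing.

Emit:
{"op": "arm_command", "data": {"deltas": [{"hand": 40,"delta_pos": [0,0,0],"rot": [0,0,0]},{"hand": 60,"delta_pos": [0,0,0],"rot": [0,0,0]},{"hand": 75,"delta_pos": [0,0,0],"rot": [0,0,0]},{"hand": 75,"delta_pos": [0,0,0],"rot": [0,0,0]},{"hand": 75,"delta_pos": [0,0,-0.015],"rot": [0,0,0]},{"hand": 75,"delta_pos": [0,0,-0.04],"rot": [0,0,0]},{"hand": 75,"delta_pos": [0,0,-0.08],"rot": [0,0,0]},{"hand": 75,"delta_pos": [0,0,-0.11],"rot": [0,0,0]},{"hand": 75,"delta_pos": [0,0,-0.13],"rot": [0,0,0]},{"hand": 75,"delta_pos": [0,0,-0.13],"rot": [0,0,0]}]}}

```text
clock: 39.45
position: [523.1, -13.2, 374.4]
ee_rot: [-2.238, 2.199, -0.01]
force: [0.3, 0.1, -0.7]
grip_width: 0.748
```

Emit:
{"op": "arm_command", "data": {"deltas": [{"hand": 75,"delta_pos": [0.02,0,0],"rot": [0,0,0]},{"hand": 75,"delta_pos": [0.06,0,0],"rot": [0,0,0]},{"hand": 75,"delta_pos": [0.1,0,0],"rot": [0,0,0]},{"hand": 75,"delta_pos": [0.14,0,0],"rot": [0,0,0]},{"hand": 75,"delta_pos": [0.18,0,0],"rot": [0,0,0]},{"hand": 75,"delta_pos": [0.22,0,0],"rot": [0,0,0]},{"hand": 75,"delta_pos": [0.25,0,0],"rot": [0,0,0]},{"hand": 75,"delta_pos": [0.27,0,0],"rot": [0,0,0]},{"hand": 75,"delta_pos": [0.28,0,0],"rot": [0,0,0]},{"hand": 75,"delta_pos": [0.28,0,0],"rot": [0,0,0]}]}}

```text
clock: 40.45
position: [526.7, -294.0, 369.4]
ee_rot: [-2.239, 2.203, 0.001]
force: [-0.5, -0.6, 0.1]
grip_width: 0.748
```

```bash
python3 - <<'E'
from ov import *
from plan import plan
plan((521.5,-13.5,59),91)
m=[]
for cam,cr,s in(('top',(195,165,365,315),4),('side',(210,180,435,370),3)):
    im=pic(cam,f'f_{cam}.png')
    overlay(cam,im,[(circ((417,237),74,30),G),(box((520.7,243.7),3.9,62,62,30),G),(box((526.6,157),3.9,222,52,30),G),(box((522,-14.5),1,140,100,6),C),(box((521,-13.5),1,90,56,40),M)],cr,s,f'fo_{cam}.png')
    for n,z in (('block_mid',23),('pad_top',6),('disc_mid',32),('nest_disc_floor',22),('square_mid',32),('plank_mid',32),('jar',0),('slip_bottle',0)):
        for d in r.place_of(cam,n)[:1]: print(cam,n,round(d['confidence'],2),np.round(ray(cam,d['centre'],z),1))
E
```

```text
delta_pos(m) [-0.2805, 0.0006, 0.1286] rot [0.04, 0.04, -0.07] | dist 309 jaw -89.1 tip now [ 526.7 -294.   187.4] t 40.45 w 65.1 F [-0.5 -0.6  0.1]
top block_mid 0.65 [518.2 -14.4  23. ]
top pad_top 0.59 [520. -18.   6.]
top disc_mid 0.75 [416.  236.1  32. ]
top nest_disc_floor 0.79 [413.9 236.5  22. ]
top square_mid 0.81 [519.5 244.8  32. ]
top jar 0.95 [755.   18.8   0. ]
top slip_bottle 0.92 [ 758.1 -110.1    0. ]
side block_mid 0.94 [522.   -8.5  23. ]
side pad_top 0.63 [522.5 -16.    6. ]
side disc_mid 0.87 [413.8 230.5  32. ]
side square_mid 0.85 [516.4 247.1  32. ]
side plank_mid 0.68 [526. 158.  32.]
side slip_bottle 0.86 [ 753.8 -104.9    0. ]
```

View pics/fo_top.png

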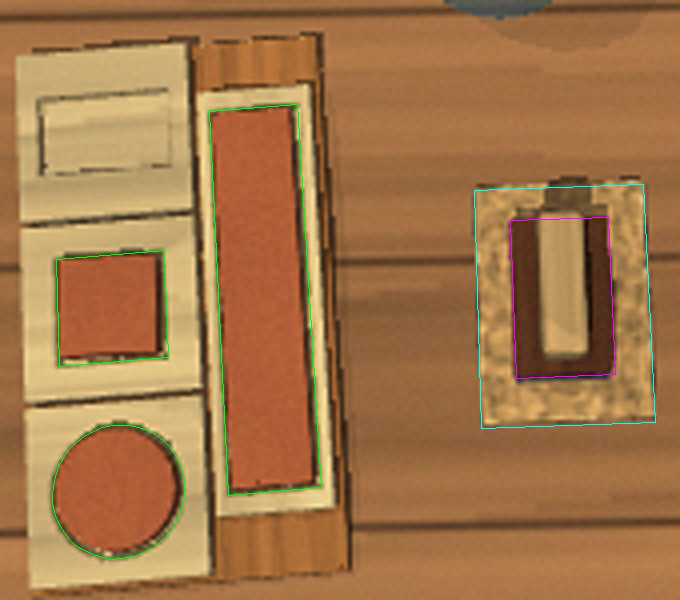

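View pics/fo_side.png

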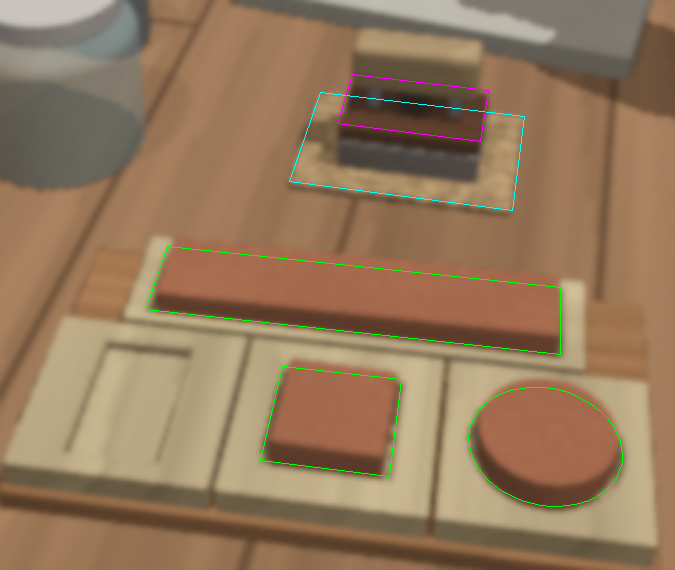

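Both views show the disc, square and plank flat inside their pockets, the block upright mid-pad, and the jar and bottle in place. Handing in.

```bash
python3 - <<'E'
from station import r
print(r.sense()['clock']); print(r.finish_job())
E
```

```text
41.35
the job is handed in; nothing more can be done
None
```

The job is done and handed in at 41.35 s of the 210 s allowed; no verdict is reported.

- **Tiles:** Only the disc and the square lay on the long tile. I laid each in its own nest, then the long tile in the long nest.
- **Rubbing:** I rubbed the shelf from near end to far end and back. The four readings taken during the strokes were 4.6–5.9 N, and about 5 N before and after. That puts the grip roughly half way down.
- **Rubbing block:** It is back on the middle of its pad and released.

**Last checks:** Overlays in both cameras showed the three tiles flat inside their pockets, the block upright and about 1 mm from the pad's centre by the fit, and the gripper clear. The networks put the jar and the bottle within about 10 mm of their first estimates. The jar was reported only by the top camera in that last look.

**Disagreements:** The networks' positions differed from my outline fits by up to about 6 mm. One was the side-camera disc, given as y = 230.5 mm against about 237 mm fitted. I followed the fits because they matched the pictures. I could only check the grip depth and contact at stops along the strokes, not continuously.

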